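# Set silver medallions flush in paperweights with a hand-struck press

### The arm

A 6-joint arm with a two-finger parallel gripper is mounted at the origin on the work surface. World frame = base frame: x ahead of the robot, y to its left, z up, the work surface at z = 0. Lengths are in m, angles in rad, forces in N, time in s.
With the tool pointing down it reaches from about 0.35 to 0.725 m from the base axis. Payload 6 kg.
Tool frame: the origin (TCP) lies on the centre line of the jaws, within the pads' length; the fingertips stand 8 mm ahead of it and the grasp point (between the pads) lies 11 mm behind it; z points along the fingers, y is the line along which they close (so a half turn about z gives the same grasp; the last joint's range is limited). The gripper opens to 85 mm and grips with 20 to 120 N. Pads are 22 mm wide; open, the fingers measure 114 mm over their backs; the gripper's body (76 mm by 85 mm) begins 54 mm behind the grasp point. The pads swing forward as they close: fully open they stand 13 mm farther back than shut.
Start: joints at [1.488, 0.04, 0.085, 0, -1.615, -0.334], TCP at [0.243, 0.549, 0.239] pointing down, gripper open.
Joint ranges: [-2.56, 2.56], [-1.29, 2.01], [-1.08, 1.49], [-3.29, 1.98], [-2.81, -0.18], [-2.99, 2.99]. Speed limits (rad/s): [2.57, 2.57, 3.01, 3.14, 3.14, 3.14].

### API

Orientations are given as a rotation vector (axis times angle).
In Python, from rig import bot, optics gives the robot as it stands. The module is installed in compiled form; this text tells all that it offers.
- The arm moves only by the tool step_arm, never from a script. Its argument "commands" is a list of rows, each an object with "delta_pos": the shift along the tool's x, y, z in mm, a list of three; "twist": the turn about the tool's z in degrees; "grip": the opening, from -1 (shut) to 1 (fully open). A call has 1 to 8 rows; each row is the pose to reach, as a shift and turn from the pose commanded when the call began, along the tool's axes at that moment; what a row does not reach only later rows make up. A row lasts 1/10 s, in which the tool goes at most 50 mm and 8.59 degrees, less where a joint would pass 70% of its speed; a pose out of reach is approached as far as the arm can. A call with a gripper value outside its range is refused whole. The fingers move at their own pace and stop on an object; "newtons" is the grip in N (left out, the last holds). Time passes only in rows, so rows that repeat a pose let the fingers close. It gives the time, the measured TCP pose, the force, the opening and the grip force at its end, in the units of the state.
- bot.read_state(): the state, without advancing time (a new reading comes with each control period).
- optics.grab_frame(name): name is "scene" or "top"; returns the picture (480x640x3 uint8, red, green, blue); there is no depth.
- optics.camera_params(name): a dict with "intrinsics" (3x3 intrinsics, pixels), "camera_from_world" (4x4, takes a point from world to camera coordinates). Camera axes: x right, y up, looking along -z (the intrinsics and any distortion apply to the point x, -y, -z); pixel columns grow to the right and rows downward; lengths in m; the calibration is good to about 2 mm. A picture is of the moment at which its call begins. camera_params takes no time and is no camera call.
- bot.finish_job(): hands the job in; it is judged then, once.
The state is a dict: "t": time; "qpos": joint angles; "joint_velocities": joint speeds; "joint_torque": joint torques, N m; "ee_pos": TCP position; "ee_rot": TCP orientation; "wrist_force": force on the tool from outside, world axes, zero at the start; "moment": the same for the moment, N m; "grip_width": finger opening in m; "grip_force": force on a finger pad.
Only numpy, scipy, OpenCV 4.12 (cv2) and the standard library are available. Lean on these libraries where they do the work, as an engineer would, in place of code of your own. Each camera call takes 0.05 s, during which the arm holds its last target. There are 200 camera calls.

### The job

Set the silver medallion of every paperweight on the plywood board fully home, flush with the wood, and put the finished paperweights flat and medallion up on the floor of the grey tray. Do it as a silversmith would, one at a time: lay the block in the press's shuttle, slide the shuttle home under the punch, strike the sprung punch down with brisk blows of the nylon mallet, then draw the shuttle out and unload. Never touch the silver with mallet or gripper nor the punch with the gripper, leave the other things on the bench alone, and at the end lay the mallet back on its rest as you found it.

Things in the scene. Friction and masses are not known exactly. Their poses are not given: they have to be found in the camera images.
- press: Green hand-struck press, fixed. Origin on the table under the punch axis; x towards its column (away from the robot), y along the track, to the side where the shuttle draws out (robot's left). Bed x -56 to 56, y -55 to 167 mm, 18 mm high, rails at x -48 and 48, 27 mm high. Column x 74 to 110, y -31 to 31, 120 mm high; its 46 mm wide arm reaches over the track to x -31 mm at heights 83 to 111 mm.
- punch: Sprung punch, upright in the press's arm; origin at the top centre of its flat steel head (34 mm wide, 11 thick), 140 mm above the table at rest. White nylon foot, 32 mm diameter, its face 74 mm below the origin. The return spring resists with 4 N at first, 8 N at full stroke. Strike it, do not press slowly. It must go down 14 mm to set a medallion flush (a block's top in the nest is at 52 mm).
- punch_travel (a joint): How far the punch is down, m: 0 at rest (up), stops at 0.016.
- shuttle (a joint): Position of the shuttle, m: 0 fully drawn out (to the press's +y), 0.110 home against its stop with the nest centred under the punch. It moves along the press's -y as the value grows and stays where it is left (drags with about 2.5 N).
- nest (a point): Centre of the shuttle's nest, on the plate a block rests on (28 mm above the table); axes as the press. Four brass corner locators 10 mm high leave 58 x 58 mm for the 54 mm block, sides along the press's x and y, with a 34 mm gap in the middle of each side for a fingertip. Drawn out it lies 110 mm to the press's +y of the punch axis.
- knob (a point): Pull knob of the shuttle: an upright steel post of 18 mm diameter with a black ball of 26 mm diameter on top, 90 mm outward (press +y) of the nest's centre; this point lies on the post's axis 63 mm above the table. Post from 28 to 78 mm high, the ball's centre at 80 mm, its top at 93 mm.
- mallet: Nylon-faced mallet, about 0.3 kg. Origin at the centre of its head, on the handle's axis; x along the handle from its end to the head, z along the head. Head: 43 mm diameter, 80 mm long along z, so the faces are 40 mm above and below the origin. Flat-sided wooden handle 22 mm wide (y), 24 mm high (z), x -191 to -21 mm; free to grip at x -130 to -60 mm. Lies level on its rest.
- rest: Light wooden mallet rest fixed to the table: base 215 x 70 mm (x along its length), 8 mm high, origin at the centre of its underside. The mallet's head stands on the base and its handle lies in a fork at x -78 mm (slot 34 mm wide, its floor 36 mm and its prongs 54 mm above the table).
- mallet_home (a point): Where the mallet's origin lies when the mallet is on its rest: 80 mm along the rest's x from its origin, 48 mm above the table; x points the way the mallet's x does.
- board: Plywood board for the unfinished work, 260 x 240 mm (x, y), 10 mm thick, fixed; origin at the centre of its underside.
- tray: Grey open tray for the finished work, fixed, 260 x 150 mm outside (x, y), 22 mm high, walls and floor 5 mm thick, inside 250 x 140 mm; origin at the centre of its underside.
- block1: Dark wooden paperweight block, 54 x 54 mm and 24 mm high, corners square, about 0.11 kg; origin at the centre of its underside, z up. A round medallion sticks out of its top. Lies on the board at the start. May be absent (None).
- medal1: Silver medallion of block1, a disc of 38 mm diameter in a fitted recess in the middle of the block's top; origin at the centre of its top face, z up. It stands 4 to 6 mm proud of the wood at the start; flush when its origin is 24 mm above the block's underside, where it meets the recess floor. It stays where it is driven; the tight fit resists with about 11 N. Absent with its block.
- block2: Dark wooden paperweight block, 54 x 54 mm and 24 mm high, corners square, about 0.11 kg; origin at the centre of its underside, z up. A round medallion sticks out of its top. Lies on the board at the start. May be absent (None).
- medal2: Silver medallion of block2, a disc of 38 mm diameter in a fitted recess in the middle of the block's top; origin at the centre of its top face, z up. It stands 4 to 6 mm proud of the wood at the start; flush when its origin is 24 mm above the block's underside, where it meets the recess floor. It stays where it is driven; the tight fit resists with about 11 N. Absent with its block.
- block3: Dark wooden paperweight block, 54 x 54 mm and 24 mm high, corners square, about 0.11 kg; origin at the centre of its underside, z up. A round medallion sticks out of its top. Lies on the board at the start. May be absent (None).
- medal3: Silver medallion of block3, a disc of 38 mm diameter in a fitted recess in the middle of the block's top; origin at the centre of its top face, z up. It stands 4 to 6 mm proud of the wood at the start; flush when its origin is 24 mm above the block's underside, where it meets the recess floor. It stays where it is driven; the tight fit resists with about 11 N. Absent with its block.
- glue: Bystander: small amber glue bottle, 48 mm diameter, 105 mm high; origin under its centre. Leave it.
- hammer: Bystander: steel hammer with a light wooden handle, about 240 mm long, lying on the table; origin under it. Not the tool for this job; leave it.
- pitch_block: Bystander: square wooden pitch block, 100 x 100 mm and 70 mm high, with dark pitch and a flat silver disc on top; origin under its centre. Leave it.
There are look-alikes about, which are no part of the job. Leave any yellow look-alike of the block2 alone. Leave any turquoise look-alike of the mallet alone.

How it is judged:
On the way, in this order (a step that is already met when the one before it is completed fails the run):
1. a block has been slid under the punch: it lies in the nest and the shuttle is home (((horizontal distance between block1 and nest below 0.008 m and z of block1 in the frame of nest below 0.006 m and value of joint shuttle above 0.104 m) or (horizontal distance between block2 and nest below 0.008 m and z of block2 in the frame of nest below 0.006 m and value of joint shuttle above 0.104 m) or (horizontal distance between block3 and nest below 0.008 m and z of block3 in the frame of nest below 0.006 m and value of joint shuttle above 0.104 m))), for 0.1 s.
2. the punch is struck down with the mallet, at speed, while a block lies under it (((horizontal distance between block1 and nest below 0.008 m and z of block1 in the frame of nest below 0.006 m and value of joint shuttle above 0.104 m) or (horizontal distance between block2 and nest below 0.008 m and z of block2 in the frame of nest below 0.006 m and value of joint shuttle above 0.104 m) or (horizontal distance between block3 and nest below 0.008 m and z of block3 in the frame of nest below 0.006 m and value of joint shuttle above 0.104 m)) and contact force between mallet and punch above 1 N and velocity of joint punch_travel above 0.06 m/s).
At the end, for the whole second after the job is handed in: Every medallion present is flush with its block to within 1.2 mm; every block stands flat (within 0.1 rad) on the tray's floor inside its walls, at rest; the mallet lies on its rest, within 25 mm and 0.2 rad of its home, level (z of medal1 in the frame of block1 below 0.0252 m and x of block1 in the frame of tray between -0.105 and 0.105 m and y of block1 in the frame of tray between -0.052 and 0.052 m and z of each of block1, block2, block3 in the frame of tray below 0.012 m and angle between each of block1, block2, block3's own z axis and vertical below 0.1 rad and linear speed of each of block1, block2, block3, mallet below 0.02 m/s and z of medal2 in the frame of block2 below 0.0252 m and x of block2 in the frame of tray between -0.105 and 0.105 m and y of block2 in the frame of tray between -0.052 and 0.052 m and z of medal3 in the frame of block3 below 0.0252 m and x of block3 in the frame of tray between -0.105 and 0.105 m and y of block3 in the frame of tray between -0.052 and 0.052 m and horizontal distance between mallet and mallet_home below 0.025 m and z of mallet in the frame of mallet_home between -0.008 and 0.008 m and angle between the x axis of mallet and the x axis of rest, either way round below 0.2 rad and angle between mallet's own z axis and vertical below 0.12 rad); the robot touches nothing.
It fails at once if the gripper or arm pushes the punch (contact force between any of the fingers, the arm and punch above 1.5 N).
It fails at once if the gripper, arm or mallet presses on a silver medallion (contact force between any of the fingers, the arm, mallet and medal1 above 1.5 N or contact force between any of the fingers, the arm, mallet and medal2 above 1.5 N or contact force between any of the fingers, the arm, mallet and medal3 above 1.5 N).
It fails at once if a bystander (glue bottle, steel hammer, pitch block) is displaced by more than 30 mm (distance of any of glue, hammer, pitch_block from where it was at the start of the episode above 0.03 m).
Of block1, block2, block3 only 2 to 3 are there at a start; the rules pass over those that are not, and their reading is None.
At some moment in a run one of block1, block2, block3 may be knocked a few centimetres aside while the robot is not near it.
It also fails if it takes over 210 s, if anything falls off the work surface, if the arm or the gripper's body presses on something with over 40 N, if the wrist force passes 120 N, or if a joint passes its speed limit or range.

## Working session

There is one attempt and no reset: what is moved stays moved. The work goes in short steps, Python scripts to look and compute and a tool call to move; the robot and the scene stay as the last step left them, time stands still between calls to the robot, and variables do not carry over. Pictures are saved under pics/ and viewed, at most 14 in all, crops included, and the job is handed in when it is done.

Besides the shell and the picture viewer there is one more tool, called after "Emit:" as name(argument=value, ...) on one line, values as JSON. step_arm: Moves the arm, as the interface text tells. Its arguments: {"type":"object","properties":{"commands":{"type":"array","items":{"type":"object","properties":{"delta_pos":{"type":"array","items":{"type":"number"}},"twist":{"type":"number"},"grip":{"type":"number"}}}},"newtons":{"type":"number"}},"required":["commands"]}

```bash
mkdir -p pics
python3 - <<'E'
from rig import bot, optics
import cv2,numpy as np
for n in("scene","top"):
    im=optics.grab_frame(n); cv2.imwrite(f"pics/{n}0.png",im[:,:,::-1]); p=optics.camera_params(n); print(n,p["intrinsics"],p["camera_from_world"],[k for k in p])
print(bot.read_state())
E
```

```text
scene [[503.72501088   0.         311.86800496]
 [  0.         503.72501088 240.23661633]
 [  0.           0.           1.        ]] [[ 0.83082137  0.55642066  0.01148491 -0.4409564 ]
 [-0.30954804  0.44485612  0.84040647  0.05145991]
 [ 0.4625104  -0.70178278  0.5418349  -1.67906641]
 [ 0.          0.          0.          1.        ]] ['intrinsics', 'camera_from_world']
top [[613.23689967   0.         325.52042505]
 [  0.         613.23689967 231.31871905]
 [  0.           0.           1.        ]] [[ 0.00593112 -0.99997446 -0.0039865   0.00704591]
 [ 0.9947031   0.00549066  0.10264305 -0.48594869]
 [-0.10261854 -0.00457417  0.99471027 -1.55530634]
 [ 0.          0.          0.          1.        ]] ['intrinsics', 'camera_from_world']
{'t': 0.1, 'qpos': array([ 1.48772936e+00,  4.07935575e-02,  8.39191230e-02, -3.88306926e-04,
       -1.61549100e+00, -3.33690565e-01]), 'joint_velocities': array([ 0.00051751, -0.0003411 ,  0.00291329,  0.00213563,  0.00065721,
        0.00039507]), 'joint_torque': array([-4.80245901e-03, -3.69349730e+01,  3.48275864e+01,  6.95177838e+00,
       -4.56704453e-03, -2.52660165e-06]), 'ee_pos': array([0.24270873, 0.54842092, 0.23836358]), 'ee_rot': array([ 3.07206739e+00, -6.49555595e-01, -2.96378857e-04]), 'wrist_force': array([-0.00165562, -0.17422633,  0.33795924]), 'moment': array([-0.02536341,  0.03522303,  0.03700396]), 'grip_force': 0.0, 'grip_width': 0.08536491766894665}
```

View pics/top0.png

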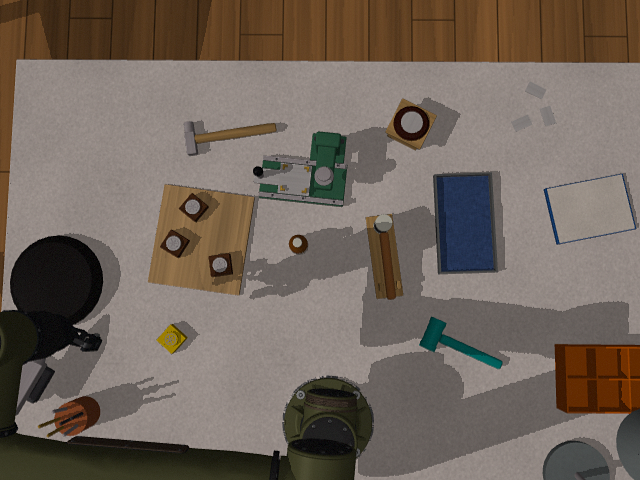

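View pics/scene0.png

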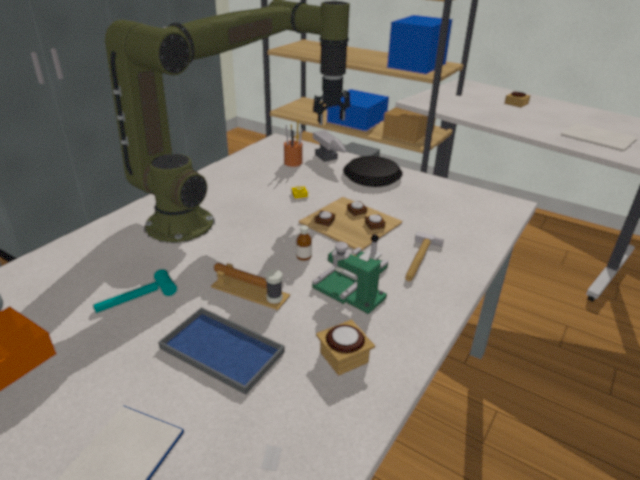

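Top view: three dark blocks with silver discs lie on the plywood at (193,207), (174,243) and (220,265). The press punch is at (323,175) and the knob at (258,171). The wooden-handled mallet is on its rest, head at (384,222). The tray is at (466,222). The yellow look-alike at (172,338) and the turquoise mallet at (460,345) are not part of the job: the blocks must be on the board, and the mallet on the wooden rest. I'll confirm this in an enlarged crop.

```bash
cat > h.py <<'E'
from rig import bot, optics
import cv2,numpy as np
from scipy.spatial.transform import Rotation as R
P={n:optics.camera_params(n) for n in("scene","top")}
def proj(n,X):
    p=P[n]; c=p["camera_from_world"]@np.r_[X,1]; u=p["intrinsics"]@np.array([c[0],-c[1],-c[2]]); return u[:2]/u[2]
def ray(n,uv,z):
    p=P[n]; T=p["camera_from_world"]; d=np.linalg.inv(p["intrinsics"])@np.r_[uv,1]; d=T[:3,:3].T@(d*[1,-1,-1]); o=-T[:3,:3].T@T[:3,3]
    return (o+d*(z-o[2])/d[2])[:2]
def grab(n):
    return optics.grab_frame(n)
def rel():
    s=bot.read_state(); return s["ee_pos"],R.from_rotvec(s["ee_rot"]),s
E
python3 - <<'E'
from h import *
im=cv2.imread("pics/top0.png")
c=im[110:310,140:400]; cv2.imwrite("pics/c1.png",cv2.resize(c,None,fx=3,fy=3,interpolation=cv2.INTER_CUBIC))
hsv=cv2.cvtColor(im,cv2.COLOR_BGR2HSV)
def cs(m,lo=60):
    for c in cv2.findContours(m,cv2.RETR_EXTERNAL,cv2.CHAIN_APPROX_NONE)[0]:
        if cv2.contourArea(c)>lo: yield c
def show(name,m,z,lo=60,roi=None):
    for c in cs(m,lo):
        b=cv2.minAreaRect(c); 
        w=np.array([ray("top",p,z) for p in cv2.boxPoints(b)]); 
        print(name,np.round(b[0],1),np.round(b[1],1),round(b[2],1),"W",np.round(w.mean(0),4),"sides",np.round([np.linalg.norm(w[0]-w[1]),np.linalg.norm(w[1]-w[2])],3),"ang",np.round(np.degrees(np.arctan2(*(w[1]-w[0])[::-1])),1),np.round(np.degrees(np.arctan2(*(w[2]-w[1])[::-1])),1))
H,S,V=cv2.split(hsv)
show("tray",cv2.inRange(hsv,(100,90,30),(125,255,255)),0.005,1000)
show("green",cv2.inRange(hsv,(60,80,20),(88,255,255)),0.02,200)
show("plyw",cv2.inRange(hsv,(8,60,140),(28,160,255)),0.01,300)
E
```

```text
tray [464.7 223.1] [94.9 52.2] 87.1 W [ 0.5126 -0.3533] sides [0.138 0.249] ang -86.7 -178.3
green [327.9 165.4] [36.4 66.6] 1.6 W [0.6602 0.0046] sides [0.177 0.096] ang -1.1 -91.3
```

View pics/c1.png

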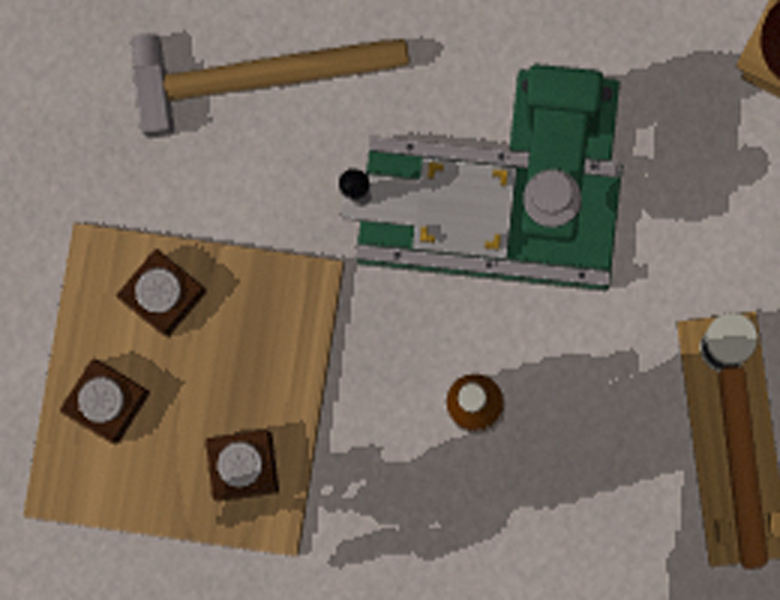

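The crop confirms it: three dark blocks on the board at crop (157,291), (99,400) and (239,465). The nest's brass corners are at crop (435,170), (502,176), (428,233) and (494,241), with the shuttle drawn out. The punch is at crop (551,197), the wooden mallet's head at (729,340) and its handle runs down to (750,560).

```bash
cat > meas.py <<'E'
from h import *
def comps(m,lo,hi=1e9):
    n,l,st,c=cv2.connectedComponentsWithStats(m,connectivity=8)
    return [(c[i],st[i,4],(l==i).astype(np.uint8)) for i in range(1,n) if lo<=st[i,4]<=hi]
def blocks(im):  # im bgr top; list of (medal px, world xy, side angle deg mod 90)
    hsv=cv2.cvtColor(im,cv2.COLOR_BGR2HSV)
    br=cv2.inRange(im,(0,0,10),(60,70,110))&cv2.inRange(hsv,(0,70,10),(20,255,115))
    out=[]
    for c,a,m in comps(br,80,1500):
        k=cv2.findContours(m,cv2.RETR_EXTERNAL,cv2.CHAIN_APPROX_NONE)[0][0]; b=cv2.minAreaRect(k)
        if not(16<min(b[1]) and max(b[1])<40): continue
        f=cv2.fillPoly(np.zeros_like(m),[k],1); d=((f>0)&(hsv[:,:,1]<50)&(hsv[:,:,2]>100)).astype(np.uint8)
        if d.sum()<30: continue
        M=cv2.moments(d,True); u=np.array([M["m10"],M["m01"]])/M["m00"]
        w=np.array([ray("top",p,.034) for p in cv2.boxPoints(b)]); e=w[1]-w[0]
        out.append((u.round(1),b[0],np.round(b[1],1),ray("top",u,.038).round(4),np.degrees(np.arctan2(e[1],e[0]))%90))
    return out
E
python3 - <<'E'
from meas import *
im=cv2.imread("pics/top0.png"); hsv=cv2.cvtColor(im,cv2.COLOR_BGR2HSV)
for b in blocks(im): print("block",b)
roi=np.zeros(im.shape[:2],np.uint8); roi[155:200,270:320]=255
for c,a,m in comps(cv2.inRange(hsv,(14,110,90),(32,255,255))&roi,3): print("brass",c.round(1),a,ray("top",c,.038).round(4))
roi[:]=0; roi[160:182,245:270]=255
for c,a,m in comps(cv2.inRange(hsv,(0,0,0),(180,255,45))&roi,20): print("knob",c,a,ray("top",c,.08).round(4))
g=cv2.cvtColor(im,cv2.COLOR_BGR2GRAY)
roi[:]=0; roi[160:192,310:336]=255
for c,a,m in comps(cv2.inRange(hsv,(0,0,100),(180,45,255))&roi,60): print("punch",c,a,ray("top",c,.14).round(4),cv2.minEnclosingCircle(cv2.findContours(m,0,1)[0][0]))
roi[:]=0; roi[205:310,360:410]=255
for nm,lo,hi in(("handle",(3,110,40),(14,255,150)),("rest",(10,60,100),(25,170,255)),("head",(25,0,120),(70,60,255))):
  for c,a,m in comps(cv2.inRange(hsv,lo,hi)&roi,60):
    k=cv2.findContours(m,0,1)[0][0]; b=cv2.minAreaRect(k); z={"handle":.06,"rest":.008,"head":.088}[nm]
    w=np.array([ray("top",p,z) for p in cv2.boxPoints(b)])
    print(nm,c.round(1),a,np.round(b[1],1),"W",w.round(4).tolist(),cv2.minEnclosingCircle(k))
E
```

```text
block (array([411.4, 121.9]), (411.0, 123.0), array([34., 36.]), array([ 0.7719, -0.2121]), np.float64(0.2680733870931391))
block (array([192. , 206.5]), (198.01638793945312, 204.68031311035156), array([26.2, 31. ]), array([0.5469, 0.3532]), np.float64(51.60465165131319))
block (array([172.8, 242.8]), (174.70587158203125, 243.3235321044922), array([23.2, 22.1]), array([0.4529, 0.3996]), np.float64(60.60227775192847))
block (array([296.9, 242.1]), (298.0, 244.0), array([18., 18.]), array([0.4564, 0.0827]), np.float64(0.317648329583875))
block (array([219. , 263.2]), (220.77694702148438, 268.21539306640625), array([30.4, 22.8]), array([0.4014, 0.2802]), np.float64(7.472010333924018))
brass [306.6 168.4] 16 [0.6476 0.0597]
brass [281.5 188.2] 15 [0.5956 0.1237]
brass [304.2 190.4] 16 [0.5902 0.0653]
knob [257.86419753 171.01234568] 81 [0.6317 0.1805]
punch [322.39545455 175.58181818] 220 [0.6091 0.0176] ((323.27777099609375, 175.8333282470703), 9.122391700744629)
handle [387.3 265.3] 555 [67.2  9.2] W [[0.48, -0.1241], [0.4828, -0.1471], [0.3158, -0.1659], [0.313, -0.1432]] ((386.0, 265.5), 33.634159088134766)
rest [370.5 220.8] 101 [11. 12.] W [[0.5284, -0.0955], [0.5286, -0.1269], [0.4997, -0.1268], [0.4996, -0.0955]] ((372.4090881347656, 221.40908813476562), 7.779337406158447)
```

```bash
cat > plan.py <<'E'
from h import *
def plan(wps,start=None):
    # wps: (x,y,z,a_deg) in mm; each call's delta in tool axes at its beginning
    p,r,s=rel(); M=r.as_matrix(); a=np.degrees(np.arctan2(M[1,0],M[0,0])); p=p*1000
    print("now",p.round(1),"a",round(a,2),"tilt",round(np.degrees(np.arccos(-M[2,2])),2),"t",round(s["t"],2),"F",s["wrist_force"].round(1),"w",round(s["grip_width"]*1000,1),"gf",round(s["grip_force"],1))
    for x,y,z,b in wps:
        c,sn=np.cos(np.radians(a)),np.sin(np.radians(a)); d=np.array([x,y,z])-p
        tw=-(b-a); tw=(tw+180)%360-180
        print("->",(x,y,z,b),"delta",np.round([c*d[0]+sn*d[1],sn*d[0]-c*d[1],-d[2]],1).tolist(),"twist",round(tw,1)); p=np.array([x,y,z]);a=b
E
python3 - <<'E'
from plan import *
plan([(632,180.5,150,-95.5),(632,180.5,54,-95.5)])
print(ray("top",(383,223.3),.088))
E
```

```text
now [242.7 548.4 238.4] a -23.88 tilt 0.09 t 0.1 F [-0.  -0.2  0.3] w 85.4 gf 0.0
-> (632, 180.5, 150, -95.5) delta [504.9, 178.9, 88.4] twist 71.6
-> (632, 180.5, 54, -95.5) delta [-0.0, 0.0, 96.0] twist 0.0
[ 0.50014966 -0.13267206]
```

Emit:
step_arm(commands=[{"delta_pos":[252,89,44],"twist":35.8,"grip":1},{"delta_pos":[252,89,44],"twist":35.8,"grip":1},{"delta_pos":[252,89,44],"twist":35.8,"grip":1},{"delta_pos":[252,89,44],"twist":35.8,"grip":1},{"delta_pos":[252,89,44],"twist":35.8,"grip":1},{"delta_pos":[252,89,44],"twist":35.8,"grip":1},{"delta_pos":[252,89,44],"twist":35.8,"grip":1},{"delta_pos":[252,89,44],"twist":35.8,"grip":1}], newtons=25)

```text
t: 0.9
ee_pos: [0.4373, 0.365, 0.1949]
ee_rot: [2.724, -1.564, -0.0]
wrist_force: [-0.1, 0.3, 0.0]
grip_width: 0.0854
grip_force: 0.0
```

Emit:
step_arm(commands=[{"delta_pos":[258,-75,44],"twist":35.8,"grip":1},{"delta_pos":[258,-75,44],"twist":35.8,"grip":1},{"delta_pos":[258,-75,44],"twist":35.8,"grip":1},{"delta_pos":[258,-75,44],"twist":35.8,"grip":1},{"delta_pos":[258,-75,44],"twist":35.8,"grip":1},{"delta_pos":[258,-75,44],"twist":35.8,"grip":1},{"delta_pos":[258,-75,44],"twist":35.8,"grip":1},{"delta_pos":[258,-75,44],"twist":35.8,"grip":1}])

```text
t: 1.7
ee_pos: [0.632, 0.1813, 0.1509]
ee_rot: [2.113, -2.324, -0.0]
wrist_force: [-0.3, 0.6, 0.1]
grip_width: 0.0855
grip_force: 0.0
```

Run:
```python
from plan import *
plan([(632,180.5,54,-95.5)])
```

```text
now [632.  181.3 150.9] a -95.45 tilt 0.04 t 1.7 F [-0.3  0.6  0.1] w 85.5 gf 0.0
-> (632, 180.5, 54, -95.5) delta [0.8, -0.1, 96.9] twist 0.1
```

Emit:
step_arm(commands=[{"delta_pos":[0,0,50],"grip":1},{"delta_pos":[0,0,97],"grip":1},{"delta_pos":[0,0,97],"grip":-1},{"delta_pos":[0,0,97],"grip":-1},{"delta_pos":[0,0,97],"grip":-1},{"delta_pos":[0,0,97],"grip":-1},{"delta_pos":[0,0,97],"grip":-1},{"delta_pos":[0,0,97],"grip":-1}], newtons=25)

```text
invalid input
```

Emit:
step_arm(commands=[{"delta_pos":[-8,0,0],"grip":-1},{"delta_pos":[-16,0,0],"grip":-1},{"delta_pos":[-24,0,0],"grip":-1},{"delta_pos":[-30,0,0],"grip":-1},{"delta_pos":[-30,0,0],"grip":-1}])

```text
invalid input
```

Emit:
step_arm(commands=[{"delta_pos":[-3,0,0],"grip":-1},{"delta_pos":[-6,0,0],"grip":-1},{"delta_pos":[-6,0,0],"grip":-1}])

```text
invalid input
```

Emit:
step_arm(commands=[{"delta_pos":[0,0,50],"twist":0,"grip":1},{"delta_pos":[0,0,97],"twist":0,"grip":1},{"delta_pos":[0,0,97],"twist":0,"grip":-1},{"delta_pos":[0,0,97],"twist":0,"grip":-1},{"delta_pos":[0,0,97],"twist":0,"grip":-1},{"delta_pos":[0,0,97],"twist":0,"grip":-1},{"delta_pos":[0,0,97],"twist":0,"grip":-1},{"delta_pos":[0,0,97],"twist":0,"grip":-1}], newtons=25)

```text
t: 2.5
ee_pos: [0.6297, 0.1817, 0.0588]
ee_rot: [2.113, -2.322, -0.005]
wrist_force: [-22.7, 2.5, 16.9]
grip_width: 0.0247
grip_force: 25.0
```

Emit:
step_arm(commands=[{"delta_pos":[-8,0,0],"twist":0,"grip":-1},{"delta_pos":[-16,0,0],"twist":0,"grip":-1},{"delta_pos":[-24,0,0],"twist":0,"grip":-1},{"delta_pos":[-30,0,0],"twist":0,"grip":-1},{"delta_pos":[-30,0,0],"twist":0,"grip":-1}])

```text
t: 3.0
ee_pos: [0.6328, 0.212, 0.0588]
ee_rot: [2.114, -2.322, -0.004]
wrist_force: [-21.5, 2.9, 14.6]
grip_width: 0.0243
grip_force: 24.8
```

Emit:
step_arm(commands=[{"delta_pos":[-3,0,0],"twist":0,"grip":-1},{"delta_pos":[-6,0,0],"twist":0,"grip":-1},{"delta_pos":[-6,0,0],"twist":0,"grip":-1}])

```text
t: 3.3
ee_pos: [0.633, 0.2147, 0.0588]
ee_rot: [2.109, -2.32, -0.001]
wrist_force: [-23.4, -8.1, 17.5]
grip_width: 0.0242
grip_force: 24.9
```

Run:
```python
from plan import *
plan([])
a=grab("scene")[:,:,::-1]; b=grab("top")[:,:,::-1]
cv2.imwrite("pics/t1.png",b); cv2.imwrite("pics/s1.png",a)
r=cv2.resize(a[200:320,300:440],None,fx=4,fy=4,interpolation=2)[:480,:400]
q=cv2.resize(b[130:220,210:360],None,fx=2.66,fy=2.66,interpolation=2)
o=np.zeros((480,800,3),np.uint8); o[:480,:400]=r[:, :400] if r.shape[1]>=400 else 0; o[:q.shape[0],400:400+q.shape[1]]=q[:,:400]
cv2.imwrite("pics/v1.png",o)
print(proj("scene",[.63,.2147,.08]))
```

```text
now [633.  214.7  58.8] a -95.45 tilt 0.36 t 3.3 F [-23.4  -8.1  17.5] w 24.2 gf 24.9
[380.21351546 233.77153979]
```

View pics/v1.png

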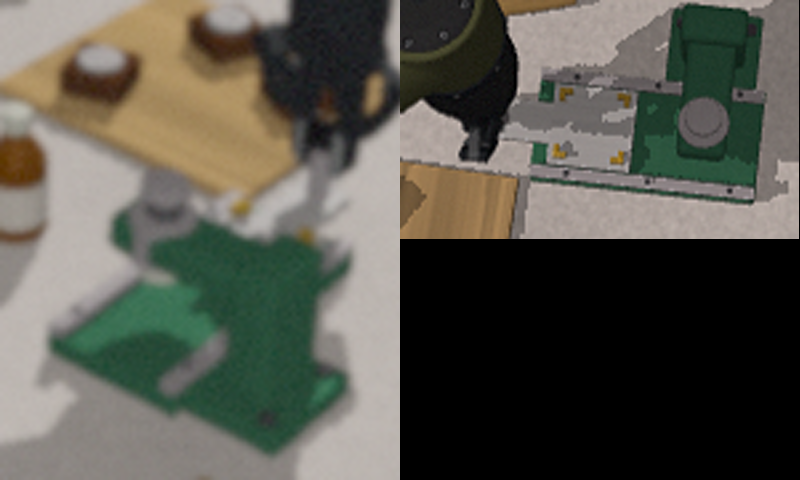

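The scene crop (left) shows the gripper on the knob. The top crop (right) shows the nest's four brass corners near crop (565,95), (625,98), (558,150) and (617,157), pulled out from the punch at (703,122). Next I'll refine the nest and the blocks.

Run:
```python
from meas import *
im=cv2.imread("pics/t1.png").astype(np.float32)
# yellow-ness weighted centroids per brass corner
Y=np.clip((im[:,:,2]+im[:,:,1])/2-im[:,:,0]-35,0,None)
hsv=cv2.cvtColor(im.astype(np.uint8),cv2.COLOR_BGR2HSV)
roi=np.zeros(Y.shape,np.uint8); roi[158:200,255:305]=255
m=cv2.inRange(hsv,(14,90,70),(34,255,255))&roi
pts=[]
for c,a,mm in comps(m,4):
    d=cv2.dilate(mm,np.ones((3,3)))*Y; ys,xs=np.nonzero(d); w=d[ys,xs]; u=np.array([(xs*w).sum(),(ys*w).sum()])/w.sum()
    k=cv2.findContours(mm,0,1)[0][0]; 
    pts.append(ray("top",u,.038)); print("brass",u.round(2),a,pts[-1].round(4))
pts=np.array(pts); print("mean",pts.mean(0).round(4))
# blocks: disc fit in top0
im0=cv2.imread("pics/top0.png"); big=cv2.resize(im0,None,fx=4,fy=4,interpolation=2)
h=cv2.cvtColor(big,cv2.COLOR_BGR2HSV)
for u,v in((192,206.5),(173.5,243),(219.5,264)):
    x,y=int(u*4),int(v*4); c=h[y-72:y+72,x-72:x+72]; b=big[y-72:y+72,x-72:x+72]
    d=cv2.inRange(c,(0,0,95),(180,70,255)); 
    n,l,st,cc=cv2.connectedComponentsWithStats(d); i=l[72,72]; k=cv2.findContours((l==i).astype(np.uint8),0,1)[0][0]
    hull=cv2.convexHull(k); (cx,cy),r=cv2.minEnclosingCircle(hull); M=cv2.moments(hull)
    e=np.array([x-72+M["m10"]/M["m00"],y-72+M["m01"]/M["m00"]])/4-.375
    dark=(b.max(2)<92)&(c[:,:,1]>85); dark=cv2.morphologyEx(dark.astype(np.uint8),cv2.MORPH_OPEN,np.ones((7,7)))
    kk=max(cv2.findContours(dark,0,1)[0],key=cv2.contourArea); R_=cv2.minAreaRect(kk); w=np.array([ray("top",(p+[x-72,y-72])/4,.034) for p in cv2.boxPoints(R_)])
    print("disc",e.round(1),"r",round(r/4,1),"W",ray("top",e,.038).round(4),"box ctr",w.mean(0).round(4),[round(float(np.linalg.norm(w[i+1]-w[i])),3) for i in(0,1)],"ang",np.degrees(np.arctan2(*(w[1]-w[0])[::-1]))%90)
```

```text
brass [271.5  164.31] 18 [0.658  0.1505]
brass [294.02 166.76] 18 [0.6518 0.0922]
brass [268.89 186.58] 19 [0.5996 0.1563]
brass [291.55 188.98] 18 [0.5937 0.0979]
mean [0.6258 0.1242]
disc [191.9 206.4] r 7.5 W [0.547  0.3533] box ctr [0.5531 0.3403] [0.079, 0.063] ang 52.194174682977
disc [172.8 242.8] r 7.5 W [0.4528 0.3995] box ctr [0.4514 0.3941] [0.057, 0.061] ang 59.25692159495304
disc [219.2 264.1] r 7.4 W [0.3991 0.2798] box ctr [0.3908 0.2749] [0.059, 0.073] ang 7.471830905007707
```

Emit:
step_arm(commands=[{"delta_pos":[0,0,0],"twist":0,"grip":1},{"delta_pos":[0,0,0],"twist":0,"grip":1},{"delta_pos":[0,0,0],"twist":0,"grip":1},{"delta_pos":[0,0,0],"twist":0,"grip":1},{"delta_pos":[0,0,-50],"twist":0,"grip":1},{"delta_pos":[0,0,-96],"twist":0,"grip":1},{"delta_pos":[0,0,-96],"twist":0,"grip":1}])

```text
t: 4.1
ee_pos: [0.6391, 0.217, 0.1599]
ee_rot: [-2.104, 2.316, -0.008]
wrist_force: [0.3, 0.1, 0.7]
grip_width: 0.0855
grip_force: 0.0
```

Run:
```python
from plan import *
plan([(399.1,279.8,140,-83),(399.1,279.8,22,-83),(399.1,279.8,120,-83),(625.8,124.2,120,-95.8),(625.8,124.2,42,-95.8)])
```

```text
now [639.1 217.  159.9] a -95.47 tilt 0.79 t 4.1 F [0.3 0.1 0.7] w 85.5 gf 0.0
-> (399.1, 279.8, 140, -83) delta [-39.6, 244.9, 19.9] twist -12.5
-> (399.1, 279.8, 22, -83) delta [0.0, -0.0, 118.0] twist 0
-> (399.1, 279.8, 120, -83) delta [0.0, -0.0, -98.0] twist 0
-> (625.8, 124.2, 120, -95.8) delta [182.1, -206.0, -0.0] twist 12.8
-> (625.8, 124.2, 42, -95.8) delta [-0.0, 0.0, 78.0] twist 0.0
```

Emit:
step_arm(commands=[{"delta_pos":[-40,245,20],"twist":-12.5,"grip":1},{"delta_pos":[-40,245,20],"twist":-12.5,"grip":1},{"delta_pos":[-40,245,20],"twist":-12.5,"grip":1},{"delta_pos":[-40,245,20],"twist":-12.5,"grip":1},{"delta_pos":[-40,245,20],"twist":-12.5,"grip":1},{"delta_pos":[-40,245,20],"twist":-12.5,"grip":1},{"delta_pos":[-40,245,20],"twist":-12.5,"grip":1},{"delta_pos":[-40,245,20],"twist":-12.5,"grip":1}])

```text
t: 4.9
ee_pos: [0.3963, 0.2795, 0.1307]
ee_rot: [-2.352, 2.081, -0.0]
wrist_force: [0.3, -0.0, -0.2]
grip_width: 0.0854
grip_force: 0.0
```

Run:
```python
from plan import *
plan([(399.1,279.8,22,-83)])
```

```text
now [396.3 279.5 130.7] a -83.0 tilt 0.04 t 4.9 F [ 0.3 -0.  -0.2] w 85.4 gf 0.0
-> (399.1, 279.8, 22, -83) delta [0.1, -2.8, 108.7] twist 0.0
```

Emit:
step_arm(commands=[{"delta_pos":[0,-3,50],"twist":0,"grip":1},{"delta_pos":[0,-3,90],"twist":0,"grip":1},{"delta_pos":[0,-3,109],"twist":0,"grip":1},{"delta_pos":[0,-3,109],"twist":0,"grip":1},{"delta_pos":[0,-3,109],"twist":0,"grip":-1},{"delta_pos":[0,-3,109],"twist":0,"grip":-1},{"delta_pos":[0,-3,109],"twist":0,"grip":-1},{"delta_pos":[0,-3,109],"twist":0,"grip":-1}], newtons=30)

```text
t: 5.7
ee_pos: [0.3997, 0.2807, 0.0233]
ee_rot: [-2.351, 2.079, -0.001]
wrist_force: [-0.1, -0.7, 6.9]
grip_width: 0.0533
grip_force: 33.9
```

Emit:
step_arm(commands=[{"delta_pos":[0,0,0],"twist":0,"grip":-1},{"delta_pos":[0,0,-40],"twist":0,"grip":-1},{"delta_pos":[0,0,-80],"twist":0,"grip":-1},{"delta_pos":[0,0,-98],"twist":0,"grip":-1},{"delta_pos":[0,0,-98],"twist":0,"grip":-1}])

```text
t: 6.2
ee_pos: [0.3996, 0.281, 0.1227]
ee_rot: [-2.349, 2.077, 0.001]
wrist_force: [-1.0, -0.7, -0.7]
grip_width: 0.0532
grip_force: 33.2
```

Emit:
step_arm(commands=[{"delta_pos":[182,-206,0],"twist":12.8,"grip":-1},{"delta_pos":[182,-206,0],"twist":12.8,"grip":-1},{"delta_pos":[182,-206,0],"twist":12.8,"grip":-1},{"delta_pos":[182,-206,0],"twist":12.8,"grip":-1},{"delta_pos":[182,-206,0],"twist":12.8,"grip":-1},{"delta_pos":[182,-206,0],"twist":12.8,"grip":-1},{"delta_pos":[182,-206,0],"twist":12.8,"grip":-1},{"delta_pos":[182,-206,0],"twist":12.8,"grip":-1}])

```text
t: 7.0
ee_pos: [0.6246, 0.1237, 0.1168]
ee_rot: [2.103, -2.33, -0.003]
wrist_force: [-0.7, 1.0, -1.6]
grip_width: 0.0534
grip_force: 33.2
```

Run:
```python
from plan import *
plan([(625.8,124.2,42,-95.8)])
a=grab("scene")[:,:,::-1]; b=grab("top")[:,:,::-1]; cv2.imwrite("pics/t2.png",b); cv2.imwrite("pics/s2.png",a)
q=lambda i,u,v,w,h,f:cv2.resize(i[v:v+h,u:u+w],None,fx=f,fy=f,interpolation=2)
o=np.hstack([q(a,290,190,110,130,3.6),q(b,230,120,110,130,3.6)]); print(o.shape); cv2.imwrite("pics/v2.png",o)
```

```text
now [624.6 123.7 116.8] a -95.86 tilt 0.21 t 7.0 F [-0.7  1.  -1.6] w 53.4 gf 33.2
-> (625.8, 124.2, 42, -95.8) delta [-0.6, -1.1, 74.8] twist -0.1
(468, 792, 3)
```

View pics/v2.png

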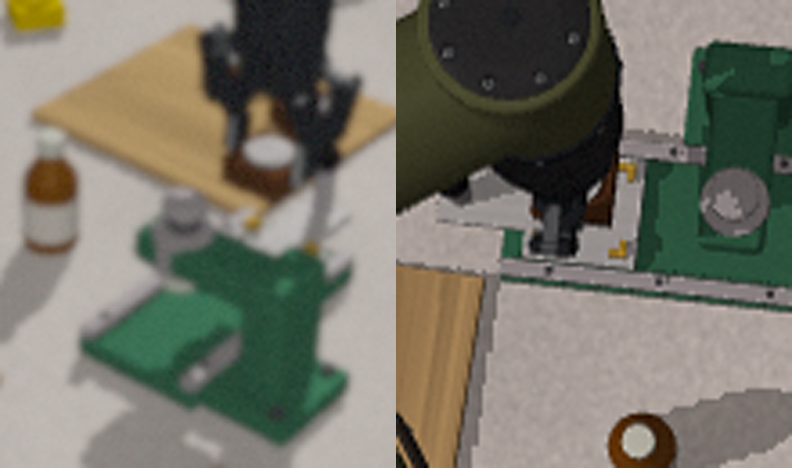

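The block (crop (265,170), disc up) hangs level in the gripper over the nest. I'll lower it and watch the force.

Emit:
step_arm(commands=[{"delta_pos":[-2,-1,30],"twist":0,"grip":-1},{"delta_pos":[-2,-1,55],"twist":0,"grip":-1},{"delta_pos":[-2,-1,62],"twist":0,"grip":-1},{"delta_pos":[-2,-1,66],"twist":0,"grip":-1},{"delta_pos":[-2,-1,70],"twist":0,"grip":-1},{"delta_pos":[-2,-1,70],"twist":0,"grip":-1}])

```text
t: 7.7
ee_pos: [0.6273, 0.1267, 0.0513]
ee_rot: [-2.106, 2.328, -0.002]
wrist_force: [-1.0, -0.4, 0.3]
grip_width: 0.0533
grip_force: 33.4
```

Run:
```python
from plan import *
plan([(625.8,124.2,42,-95.8)])
```

```text
now [627.3 126.7  51.3] a -95.74 tilt 0.17 t 7.7 F [-1.  -0.4  0.3] w 53.3 gf 33.4
-> (625.8, 124.2, 42, -95.8) delta [2.7, 1.3, 9.3] twist 0.1
```

Emit:
step_arm(commands=[{"delta_pos":[1.5,1.3,0],"twist":0,"grip":-1},{"delta_pos":[1.5,1.3,0],"twist":0,"grip":-1},{"delta_pos":[1.5,1.3,3],"twist":0,"grip":-1},{"delta_pos":[1.5,1.3,5],"twist":0,"grip":-1},{"delta_pos":[1.5,1.3,5],"twist":0,"grip":-1},{"delta_pos":[1.5,1.3,5],"twist":0,"grip":-1}])

```text
t: 8.3
ee_pos: [0.6249, 0.1247, 0.0439]
ee_rot: [2.106, -2.33, -0.0]
wrist_force: [0.7, 0.2, -2.4]
grip_width: 0.0533
grip_force: 33.2
```

Run:
```python
from plan import *
plan([(625.8,124.2,42,-95.8)])
```

```text
now [624.9 124.7  43.9] a -95.79 tilt 0.05 t 8.3 F [ 0.7  0.2 -2.4] w 53.3 gf 33.2
-> (625.8, 124.2, 42, -95.8) delta [0.4, -1.0, 1.9] twist 0.0
```

Emit:
step_arm(commands=[{"delta_pos":[0,0,2.5],"twist":0,"grip":-1},{"delta_pos":[0,0,2.5],"twist":0,"grip":-1},{"delta_pos":[0,0,2.5],"twist":0,"grip":0.9},{"delta_pos":[0,0,2.5],"twist":0,"grip":0.9},{"delta_pos":[0,0,2.5],"twist":0,"grip":0.9},{"delta_pos":[0,0,-40],"twist":0,"grip":0.9},{"delta_pos":[0,0,-86],"twist":0,"grip":0.9},{"delta_pos":[0,0,-86],"twist":0,"grip":0.9}])

```text
t: 9.1
ee_pos: [0.6286, 0.1254, 0.1394]
ee_rot: [-2.099, 2.322, -0.01]
wrist_force: [1.3, 0.6, 1.5]
grip_width: 0.081
grip_force: 0.0
```

Emit:
step_arm(commands=[{"delta_pos":[-45,0,0],"twist":0,"grip":1},{"delta_pos":[-90,0,0],"twist":0,"grip":1},{"delta_pos":[-90,0,0],"twist":0,"grip":1},{"delta_pos":[-90,0,0],"twist":0,"grip":1},{"delta_pos":[-90,0,0],"twist":0,"grip":1}])

```text
t: 9.6
ee_pos: [0.6342, 0.2138, 0.1304]
ee_rot: [2.106, -2.331, 0.0]
wrist_force: [-0.2, -0.7, 0.8]
grip_width: 0.0854
grip_force: 0.0
```

Run:
```python
from plan import *
plan([(634.9,213.7,54,-95.8)])
b=grab("top")[:,:,::-1]; cv2.imwrite("pics/t3.png",b);a=grab("scene")[:,:,::-1];cv2.imwrite("pics/s3.png",a)
q=lambda i,u,v,w,h,f:cv2.resize(i[v:v+h,u:u+w],None,fx=f,fy=f,interpolation=2)
cv2.imwrite("pics/v3.png",np.hstack([q(a,320,190,110,130,3.6),q(b,230,120,110,130,3.6)]))
```

```text
now [634.2 213.8 130.4] a -95.8 tilt 0.02 t 9.6 F [-0.2 -0.7  0.8] w 85.4 gf 0.0
-> (634.9, 213.7, 54, -95.8) delta [0.1, -0.7, 76.4] twist 0.0
```

View pics/v3.png

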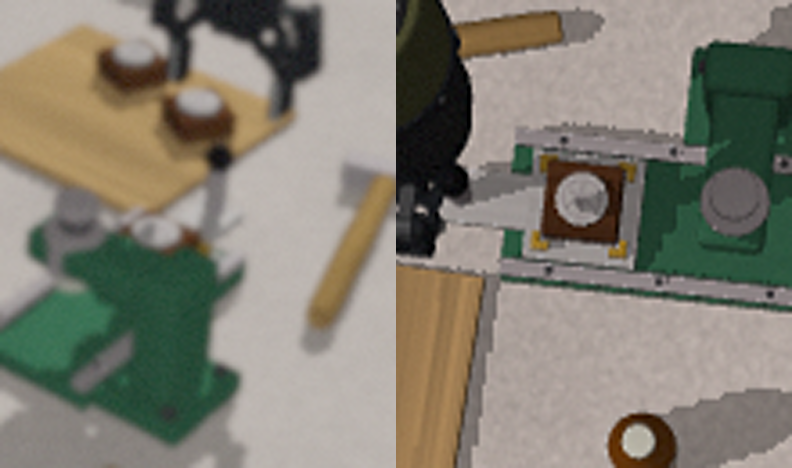

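The block sits square in the nest between all four brass corners (top crop (580,200)). Next I'll grip the knob and push the shuttle home.

Emit:
step_arm(commands=[{"delta_pos":[0,-0.5,45],"twist":0,"grip":1},{"delta_pos":[0,-0.5,76],"twist":0,"grip":1},{"delta_pos":[0,-0.5,76],"twist":0,"grip":1},{"delta_pos":[0,-0.5,76],"twist":0,"grip":-1},{"delta_pos":[0,-0.5,76],"twist":0,"grip":-1},{"delta_pos":[0,-0.5,76],"twist":0,"grip":-1},{"delta_pos":[0,-0.5,76],"twist":0,"grip":-1},{"delta_pos":[0,-0.5,76],"twist":0,"grip":-1}], newtons=25)

```text
t: 10.5
ee_pos: [0.633, 0.2149, 0.0564]
ee_rot: [2.106, -2.328, -0.003]
wrist_force: [-14.0, 0.5, 10.1]
grip_width: 0.0244
grip_force: 24.8
```

Emit:
step_arm(commands=[{"delta_pos":[10,0,0],"twist":0,"grip":-1},{"delta_pos":[25,0,0],"twist":0,"grip":-1},{"delta_pos":[40,0,0],"twist":0,"grip":-1},{"delta_pos":[55,0,0],"twist":0,"grip":-1},{"delta_pos":[70,0,0],"twist":0,"grip":-1},{"delta_pos":[85,0,0],"twist":0,"grip":-1},{"delta_pos":[95,0,0],"twist":0,"grip":-1},{"delta_pos":[102,0,0],"twist":0,"grip":-1}])

```text
t: 11.3
ee_pos: [0.6226, 0.1133, 0.0564]
ee_rot: [2.106, -2.329, -0.004]
wrist_force: [-13.8, 5.3, 11.6]
grip_width: 0.0244
grip_force: 24.9
```

Emit:
step_arm(commands=[{"delta_pos":[4,0,0],"twist":0,"grip":-1},{"delta_pos":[7,0,0],"twist":0,"grip":-1},{"delta_pos":[10,0,0],"twist":0,"grip":-1},{"delta_pos":[10,0,0],"twist":0,"grip":-1},{"delta_pos":[10,0,0],"twist":0,"grip":-1}])

```text
t: 11.8
ee_pos: [0.6218, 0.1054, 0.0564]
ee_rot: [-2.108, 2.329, 0.006]
wrist_force: [-13.2, 8.1, 10.7]
grip_width: 0.0245
grip_force: 25.0
```

Run:
```python
from plan import *
plan([])
```

```text
now [621.8 105.4  56.4] a -95.69 tilt 0.21 t 11.8 F [-13.2   8.1  10.7] w 24.5 gf 25.0
```

Emit:
step_arm(commands=[{"delta_pos":[0,0,0],"twist":0,"grip":1},{"delta_pos":[0,0,0],"twist":0,"grip":1},{"delta_pos":[0,0,0],"twist":0,"grip":1},{"delta_pos":[0,0,0],"twist":0,"grip":1},{"delta_pos":[0,0,-50],"twist":0,"grip":1},{"delta_pos":[0,0,-100],"twist":0,"grip":1},{"delta_pos":[0,0,-136],"twist":0,"grip":1},{"delta_pos":[0,0,-136],"twist":0,"grip":1}])

```text
t: 12.6
ee_pos: [0.6259, 0.1029, 0.198]
ee_rot: [-2.1, 2.324, -0.009]
wrist_force: [-0.4, 0.0, 0.1]
grip_width: 0.0854
grip_force: 0.0
```

Run:
```python
from plan import *
plan([(528,-18,190,-134.6),(434,-140.7,170,-173.5),(434,-140.7,37,-173.5)])
```

```text
now [625.9 102.9 198. ] a -95.8 tilt 0.65 t 12.6 F [-0.4  0.   0.1] w 85.4 gf 0.0
-> (528, -18, 190, -134.6) delta [130.1, 85.2, 8.0] twist 38.8
-> (434, -140.7, 170, -173.5) delta [153.4, -19.2, 20.0] twist 38.9
-> (434, -140.7, 37, -173.5) delta [-0.0, 0.0, 133.0] twist 0.0
```

Emit:
step_arm(commands=[{"delta_pos":[130,85,0],"twist":38.8,"grip":1},{"delta_pos":[130,85,0],"twist":38.8,"grip":1},{"delta_pos":[130,85,0],"twist":38.8,"grip":1},{"delta_pos":[130,85,0],"twist":38.8,"grip":1},{"delta_pos":[130,85,0],"twist":38.8,"grip":1},{"delta_pos":[130,85,0],"twist":38.8,"grip":1}])

```text
t: 13.2
ee_pos: [0.5255, -0.0184, 0.1903]
ee_rot: [-1.211, 2.899, -0.0]
wrist_force: [-0.2, 0.1, -0.3]
grip_width: 0.0853
grip_force: 0.0
```

Emit:
step_arm(commands=[{"delta_pos":[153,-19,20],"twist":38.9,"grip":1},{"delta_pos":[153,-19,20],"twist":38.9,"grip":1},{"delta_pos":[153,-19,20],"twist":38.9,"grip":1},{"delta_pos":[153,-19,20],"twist":38.9,"grip":1},{"delta_pos":[153,-19,20],"twist":38.9,"grip":1},{"delta_pos":[153,-19,20],"twist":38.9,"grip":1},{"delta_pos":[153,-19,20],"twist":38.9,"grip":1}])

```text
t: 13.9
ee_pos: [0.432, -0.14, 0.1702]
ee_rot: [0.185, -3.136, 0.0]
wrist_force: [0.5, -0.3, -0.3]
grip_width: 0.0855
grip_force: 0.0
```

Run:
```python
from plan import *
plan([(434,-140.7,37,-173.5)])
b=grab("top")[:,:,::-1]; cv2.imwrite("pics/t4.png",b)
from meas import comps
hsv=cv2.cvtColor(b,cv2.COLOR_BGR2HSV); roi=np.zeros(b.shape[:2],np.uint8)
roi[158:192,308:338]=255
big=cv2.resize(b[155:195,305:345],None,fx=4,fy=4,interpolation=2); 
m=cv2.inRange(cv2.cvtColor(big,cv2.COLOR_BGR2HSV),(0,0,70),(180,60,255))
for c,a,mm in comps(m,800):
    k=cv2.findContours(mm,0,1)[0][0]; h=cv2.convexHull(k); M=cv2.moments(h); u=np.array([M["m10"],M["m01"]])/M["m00"]/4-.375+[305,155]; print("c",u.round(2),a,cv2.boundingRect(k),ray("top",u,.14).round(4))
roi[:]=0; roi[158:200,290:335]=255
for c,a,mm in comps(cv2.inRange(hsv,(14,90,70),(34,255,255))&roi,3): print("brass",c.round(1),a,ray("top",c,.038).round(4))
```

```text
now [ 432.  -140.   170.2] a -173.26 tilt 0.02 t 13.9 F [ 0.5 -0.3 -0.3] w 85.5 gf 0.0
-> (434, -140.7, 37, -173.5) delta [-1.9, -0.9, 133.2] twist 0.2
c [317.64 177.24] 9926 (0, 0, 116, 160) [0.605  0.0291]
c [338.52 174.62] 2717 (116, 7, 44, 153) [ 0.6117 -0.0212]
brass [313.1 169.3] 14 [0.6455 0.0429]
brass [311.3 191.5] 15 [0.5875 0.0471]
brass [332.8 194.1] 10 [ 0.5809 -0.0084]
```

Emit:
step_arm(commands=[{"delta_pos":[-2,-1,50],"twist":0.2,"grip":1},{"delta_pos":[-2,-1,100],"twist":0.2,"grip":1},{"delta_pos":[-2,-1,133],"twist":0.2,"grip":1},{"delta_pos":[-2,-1,133],"twist":0.2,"grip":1},{"delta_pos":[-2,-1,133],"twist":0.2,"grip":-1},{"delta_pos":[-2,-1,133],"twist":0.2,"grip":-1},{"delta_pos":[-2,-1,133],"twist":0.2,"grip":-1},{"delta_pos":[-2,-1,133],"twist":0.2,"grip":-1}], newtons=40)

```text
t: 14.75
ee_pos: [0.4349, -0.1409, 0.0389]
ee_rot: [-0.174, 3.134, -0.0]
wrist_force: [-0.1, 0.9, -0.3]
grip_width: 0.028
grip_force: 0.0
```

Emit:
step_arm(commands=[{"delta_pos":[0,0,0],"twist":0,"grip":-1},{"delta_pos":[0,0,0],"twist":0,"grip":-1},{"delta_pos":[0,0,0],"twist":0,"grip":-1}], newtons=110)

```text
t: 15.05
ee_pos: [0.4349, -0.1411, 0.039]
ee_rot: [-0.174, 3.134, -0.001]
wrist_force: [-0.0, 1.0, 6.4]
grip_width: 0.0201
grip_force: 108.3
```

Run:
```python
from plan import *
plan([])
```

```text
now [ 434.9 -141.1   39. ] a -173.66 tilt 0.15 t 15.05 F [-0.   1.   6.4] w 20.1 gf 108.3
```

Emit:
step_arm(commands=[{"delta_pos":[0,0,-30],"twist":0,"grip":-1},{"delta_pos":[0,0,-70],"twist":0,"grip":-1},{"delta_pos":[0,0,-120],"twist":0,"grip":-1},{"delta_pos":[0,0,-166],"twist":0,"grip":-1},{"delta_pos":[0,0,-166],"twist":0,"grip":-1}])

```text
t: 15.55
ee_pos: [0.4361, -0.1416, 0.2105]
ee_rot: [-0.172, 3.126, -0.003]
wrist_force: [0.1, -0.4, -2.9]
grip_width: 0.0203
grip_force: 108.4
```

Run:
```python
from plan import *
plan([(546.4,6.9,205,-173.66)])
```

```text
now [ 436.1 -141.6  210.5] a -173.69 tilt 0.62 t 15.55 F [ 0.1 -0.4 -2.9] w 20.3 gf 108.4
-> (546.4, 6.9, 205, -173.66) delta [-126.0, 135.5, 5.5] twist -0.0
```

Emit:
step_arm(commands=[{"delta_pos":[-31,34,0],"twist":0,"grip":-1},{"delta_pos":[-62,68,0],"twist":0,"grip":-1},{"delta_pos":[-93,102,0],"twist":0,"grip":-1},{"delta_pos":[-125,135,0],"twist":0,"grip":-1},{"delta_pos":[-125,135,0],"twist":0,"grip":-1},{"delta_pos":[-125,135,0],"twist":0,"grip":-1},{"delta_pos":[-125,135,0],"twist":0,"grip":-1}])

```text
t: 16.25
ee_pos: [0.5428, 0.0067, 0.2026]
ee_rot: [0.173, -3.135, 0.0]
wrist_force: [0.3, 0.3, -2.8]
grip_width: 0.0208
grip_force: 108.3
```

Run:
```python
from plan import *
plan([(546.4,6.9,171,-173.66)])
b=grab("top")[:,:,::-1]; cv2.imwrite("pics/t5.png",b);a=grab("scene")[:,:,::-1];cv2.imwrite("pics/s5.png",a)
q=lambda i,u,v,w,h,f:cv2.resize(i[v:v+h,u:u+w],None,fx=f,fy=f,interpolation=2)
cv2.imwrite("pics/v5.png",np.hstack([q(a,290,180,110,130,3.6),q(b,270,130,110,130,3.6)]))
```

```text
now [542.8   6.7 202.6] a -173.69 tilt 0.08 t 16.25 F [ 0.3  0.3 -2.8] w 20.8 gf 108.3
-> (546.4, 6.9, 171, -173.66) delta [-3.6, -0.2, 31.6] twist -0.0
```

View pics/v5.png

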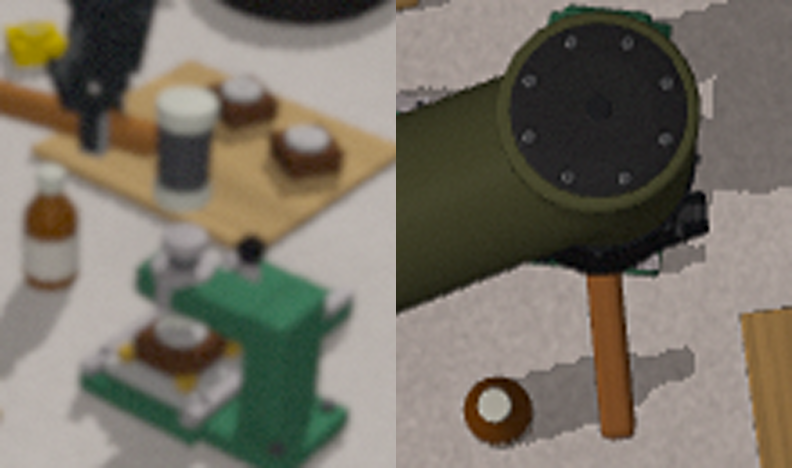

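The mallet's face (scene crop (183,195)) stands squarely above the punch head (183,237), and the block lies under the punch. Striking now.

Emit:
step_arm(commands=[{"delta_pos":[-3.5,0,0],"twist":0,"grip":-1},{"delta_pos":[-3.5,0,0],"twist":0,"grip":-1},{"delta_pos":[-3.5,0,49],"twist":0,"grip":-1},{"delta_pos":[-3.5,0,49],"twist":0,"grip":-1},{"delta_pos":[-3.5,0,0],"twist":0,"grip":-1},{"delta_pos":[-3.5,0,0],"twist":0,"grip":-1},{"delta_pos":[-3.5,0,0],"twist":0,"grip":-1}])

```text
t: 17.05
ee_pos: [0.5474, 0.0075, 0.2061]
ee_rot: [-0.173, 3.133, 0.002]
wrist_force: [-0.1, -0.7, -4.1]
grip_width: 0.0204
grip_force: 113.3
```

Run:
```python
from plan import *
plan([])
b=grab("top")[:,:,::-1]; cv2.imwrite("pics/t6.png",b);a=grab("scene")[:,:,::-1];cv2.imwrite("pics/s6.png",a)
q=lambda i,u,v,w,h,f:cv2.resize(i[v:v+h,u:u+w],None,fx=f,fy=f,interpolation=2)
cv2.imwrite("pics/v6.png",np.hstack([q(cv2.imread("pics/s5.png"),300,210,80,90,5),q(a,300,210,80,90,5)]))
```

```text
now [547.4   7.5 206.1] a -173.69 tilt 0.2 t 17.05 F [-0.1 -0.7 -4.1] w 20.4 gf 113.3
```

View pics/v6.png

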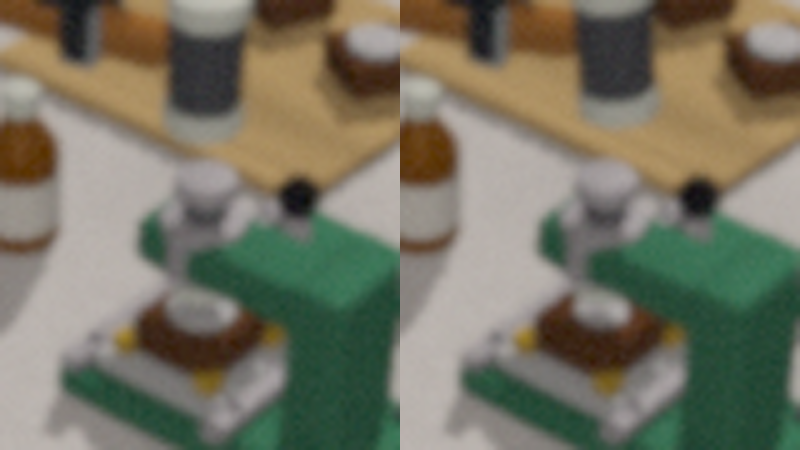

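The right crop (after the blow) shows the disc at (600,305), lower than before at (200,310). I'll strike two more blows to be sure.

Emit:
step_arm(commands=[{"delta_pos":[0,0,50],"twist":0,"grip":-1},{"delta_pos":[0,0,52],"twist":0,"grip":-1},{"delta_pos":[0,0,0],"twist":0,"grip":-1},{"delta_pos":[0,0,0],"twist":0,"grip":-1},{"delta_pos":[0,0,50],"twist":0,"grip":-1},{"delta_pos":[0,0,52],"twist":0,"grip":-1}])

```text
t: 17.75
ee_pos: [0.5443, 0.0075, 0.1467]
ee_rot: [0.173, -3.129, -0.0]
wrist_force: [-3.7, 3.0, 0.5]
grip_width: 0.0204
grip_force: 116.3
```

Emit:
step_arm(commands=[{"delta_pos":[0,0,-52],"twist":0,"grip":-1},{"delta_pos":[0,0,-52],"twist":0,"grip":-1},{"delta_pos":[0,0,-52],"twist":0,"grip":-1},{"delta_pos":[0,0,-52],"twist":0,"grip":-1},{"delta_pos":[0,0,-52],"twist":0,"grip":-1}])

```text
t: 18.25
ee_pos: [0.5462, 0.0074, 0.2024]
ee_rot: [0.173, -3.134, 0.001]
wrist_force: [0.2, 0.8, -3.3]
grip_width: 0.0208
grip_force: 115.8
```

Run:
```python
from plan import *
plan([(434.9,-141.1,205,-173.66),(434.9,-141.1,41,-173.66)])
a=grab("scene")[:,:,::-1];cv2.imwrite("pics/s7.png",a)
for n in("s5","s6","s7"):
    i=cv2.imread(f"pics/{n}.png"); c=cv2.resize(i[262:285,325:360],None,fx=4,fy=4,interpolation=2); h=cv2.cvtColor(c,cv2.COLOR_BGR2HSV)
    m=cv2.inRange(h,(0,0,110),(180,60,255)); n_,l,st,cc=cv2.connectedComponentsWithStats(m); k=1+np.argsort(-st[1:,4])[:2]; print(n,[(st[j].tolist(),cc[j].round(1).tolist()) for j in k])
    br=cv2.inRange(h,(0,80,0),(14,255,160)); ys,xs=np.nonzero(br); print("brown",len(ys),ys.mean(),xs.mean())
```

```text
now [546.2   7.4 202.4] a -173.68 tilt 0.14 t 18.25 F [ 0.2  0.8 -3.3] w 20.8 gf 115.8
-> (434.9, -141.1, 205, -173.66) delta [127.0, -135.3, -2.6] twist -0.0
-> (434.9, -141.1, 41, -173.66) delta [-0.0, 0.0, 164.0] twist 0.0
s5 [([0, 0, 92, 55, 2984], [38.5, 29.8]), ([87, 70, 42, 22, 580], [111.6, 82.9])]
brown 2564 64.69110764430577 56.635725429017164
s6 [([0, 0, 85, 53, 2612], [35.3, 27.7]), ([87, 68, 42, 24, 594], [111.4, 82.8])]
brown 2891 62.767554479418884 57.513663092355586
s7 [([0, 0, 86, 53, 2627], [35.1, 27.6]), ([88, 69, 41, 23, 588], [111.5, 82.8])]
brown 2926 62.83014354066986 57.452153110047846
```

Run:
```python
from plan import *
for n in("s5","s6","s7"):
    i=cv2.imread(f"pics/{n}.png"); h=cv2.cvtColor(i,cv2.COLOR_BGR2HSV)
    roi=np.zeros(i.shape[:2],np.uint8); roi[195:245,320:360]=255
    m=cv2.inRange(h,(0,0,30),(180,110,92))&roi
    k=max(cv2.findContours(m,0,1)[0],key=cv2.contourArea); b=cv2.minAreaRect(k); vx,vy,x0,y0=cv2.fitLine(np.argwhere(m)[:,::-1].astype(np.float32),2,0,.01,.01).ravel()
    print(n,b,np.degrees(np.arctan2(vy,vx)))
    hm=cv2.inRange(h,(5,120,60),(14,255,200)); hm[:, 335:]=0; hm[:200]=0; hm[260:]=0; hm[:,:290]=0
    roi2=cv2.inRange(h,(5,130,60),(14,255,200)); roi2[:195]=0;roi2[228:]=0;roi2[:,:270]=0;roi2[:,333:]=0
    p=np.argwhere(roi2)[:,::-1].astype(np.float32); vx,vy,*_=cv2.fitLine(p,4,0,.01,.01).ravel(); print("handle",len(p),np.degrees(np.arctan2(vy,vx)),p.mean(0))
```

```text
s5 ((341.0, 224.0), (16.0, 14.0), 90.0) 53.806416
handle 157 14.007659 [303.63058 210.73886]
s6 ((344.5, 218.0), (19.0, 22.0), 0.0) 45.130165
handle 159 9.219848 [302.69183 211.48428]
s7 ((344.5, 217.0), (22.0, 19.0), 90.0) 42.372005
handle 160 5.74517 [306.14374 213.30624]
```

Emit:
step_arm(commands=[{"delta_pos":[32,-34,0],"twist":0,"grip":-1},{"delta_pos":[64,-68,0],"twist":0,"grip":-1},{"delta_pos":[96,-102,0],"twist":0,"grip":-1},{"delta_pos":[127,-135,0],"twist":0,"grip":-1},{"delta_pos":[127,-135,0],"twist":0,"grip":-1},{"delta_pos":[127,-135,0],"twist":0,"grip":-1},{"delta_pos":[127,-135,0],"twist":0,"grip":-1}])

```text
t: 19.0
ee_pos: [0.4355, -0.1404, 0.2029]
ee_rot: [0.174, -3.136, -0.0]
wrist_force: [0.8, 1.6, -2.7]
grip_width: 0.0203
grip_force: 115.6
```

Run:
```python
from plan import *
plan([(434.9,-141.1,40,-173.66)])
```

```text
now [ 435.5 -140.4  202.9] a -173.66 tilt 0.05 t 19.0 F [ 0.8  1.6 -2.7] w 20.3 gf 115.6
-> (434.9, -141.1, 40, -173.66) delta [0.7, -0.6, 162.9] twist -0.0
```

Lower most of the way, ease the grip to 20 N so the fork levels the mallet, then set it down and release.

Emit:
step_arm(commands=[{"delta_pos":[0.7,-0.6,40],"twist":0,"grip":-1},{"delta_pos":[0.7,-0.6,80],"twist":0,"grip":-1},{"delta_pos":[0.7,-0.6,115],"twist":0,"grip":-1},{"delta_pos":[0.7,-0.6,140],"twist":0,"grip":-1},{"delta_pos":[0.7,-0.6,146],"twist":0,"grip":-1},{"delta_pos":[0.7,-0.6,146],"twist":0,"grip":-1}])

```text
t: 19.6
ee_pos: [0.4346, -0.1411, 0.0571]
ee_rot: [0.175, -3.134, 0.001]
wrist_force: [0.3, 0.5, -2.3]
grip_width: 0.0204
grip_force: 115.8
```

Emit:
step_arm(commands=[{"delta_pos":[0,0,0],"twist":0,"grip":-1},{"delta_pos":[0,0,5],"twist":0,"grip":-1},{"delta_pos":[0,0,10],"twist":0,"grip":-1},{"delta_pos":[0,0,14],"twist":0,"grip":-1},{"delta_pos":[0,0,17],"twist":0,"grip":-1},{"delta_pos":[0,0,17],"twist":0,"grip":-1}], newtons=20)

```text
t: 20.2
ee_pos: [0.4355, -0.1415, 0.041]
ee_rot: [-0.173, 3.135, -0.001]
wrist_force: [4.6, -0.0, 4.0]
grip_width: 0.0205
grip_force: 116.2
```

Emit:
step_arm(commands=[{"delta_pos":[0,0,0],"twist":0,"grip":1},{"delta_pos":[0,0,0],"twist":0,"grip":1},{"delta_pos":[0,0,0],"twist":0,"grip":1},{"delta_pos":[0,0,0],"twist":0,"grip":1},{"delta_pos":[0,0,-50],"twist":0,"grip":1},{"delta_pos":[0,0,-100],"twist":0,"grip":1},{"delta_pos":[0,0,-150],"twist":0,"grip":1},{"delta_pos":[0,0,-150],"twist":0,"grip":1}])

```text
t: 21.0
ee_pos: [0.4374, -0.1423, 0.1984]
ee_rot: [-0.172, 3.125, -0.004]
wrist_force: [0.8, -0.0, -0.6]
grip_width: 0.0852
grip_force: 0.0
```

Run:
```python
from plan import *
plan([(528,-18,190,-134.6),(621.5,105,190,-95.8),(621.5,105,54,-95.8)])
b=grab("top")[:,:,::-1]; cv2.imwrite("pics/t8.png",b); a=grab("scene")[:,:,::-1]; cv2.imwrite("pics/s8.png",a)
h=cv2.cvtColor(b,cv2.COLOR_BGR2HSV)
for n in ("top0","t8"):
    i=cv2.imread(f"pics/{n}.png");h=cv2.cvtColor(i,cv2.COLOR_BGR2HSV); m=cv2.inRange(h,(3,110,40),(14,255,150)); m[:205]=0;m[310:]=0;m[:,:360]=0;m[:,410:]=0
    k=max(cv2.findContours(m,0,1)[0],key=cv2.contourArea); print(n,cv2.minAreaRect(k))
i0=cv2.imread("pics/scene0.png")
q=lambda i,u,v,w,h,f:cv2.resize(i[v:v+h,u:u+w],None,fx=f,fy=f,interpolation=2)
cv2.imwrite("pics/v8.png",np.hstack([q(i0,200,250,110,70,3.6),q(a,200,250,110,70,3.6)]))
```

```text
now [ 437.4 -142.3  198.4] a -173.69 tilt 0.7 t 21.0 F [ 0.8 -0.  -0.6] w 85.2 gf 0.0
-> (528, -18, 190, -134.6) delta [-103.7, 113.6, 8.4] twist -39.1
-> (621.5, 105, 190, -95.8) delta [-153.2, 19.8, -0.0] twist -38.8
-> (621.5, 105, 54, -95.8) delta [-0.0, 0.0, 136.0] twist 0.0
top0 ((387.13140869140625, 265.36688232421875), (67.24214172363281, 9.172038078308105), 83.2901611328125)
t8 ((388.20123291015625, 279.31097412109375), (39.0927619934082, 9.165818214416504), 83.6598129272461)
```

View pics/v8.png

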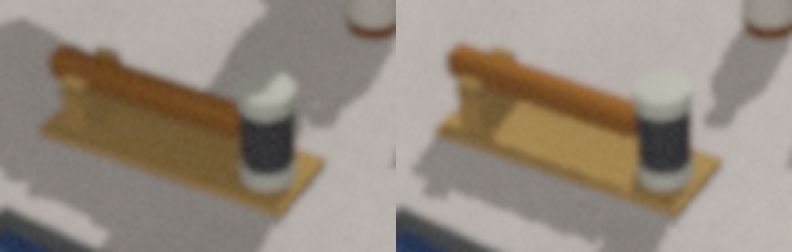

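The mallet lies on its rest exactly as before (head at crop (663,130) against (268,130)). Next I'll draw the shuttle out.

Emit:
step_arm(commands=[{"delta_pos":[-104,114,0],"twist":-39.1,"grip":1},{"delta_pos":[-104,114,0],"twist":-39.1,"grip":1},{"delta_pos":[-104,114,0],"twist":-39.1,"grip":1},{"delta_pos":[-104,114,0],"twist":-39.1,"grip":1},{"delta_pos":[-104,114,0],"twist":-39.1,"grip":1}])

```text
t: 21.6
ee_pos: [0.5254, -0.0153, 0.1874]
ee_rot: [1.222, -2.889, -0.001]
wrist_force: [-1.0, 0.8, -0.3]
grip_width: 0.0854
grip_force: 0.0
```

Emit:
step_arm(commands=[{"delta_pos":[-155,21,0],"twist":-38.8,"grip":1},{"delta_pos":[-155,21,0],"twist":-38.8,"grip":1},{"delta_pos":[-155,21,0],"twist":-38.8,"grip":1},{"delta_pos":[-155,21,0],"twist":-38.8,"grip":1},{"delta_pos":[-155,21,0],"twist":-38.8,"grip":1},{"delta_pos":[-155,21,0],"twist":-38.8,"grip":1},{"delta_pos":[-155,21,0],"twist":-38.8,"grip":1}])

```text
t: 22.3
ee_pos: [0.619, 0.1082, 0.189]
ee_rot: [2.102, -2.332, -0.001]
wrist_force: [0.2, 0.3, -0.5]
grip_width: 0.085
grip_force: 0.0
```

Run:
```python
from plan import *
plan([(620,105,54,-95.8)])
```

```text
now [619.  108.2 189. ] a -95.92 tilt 0.12 t 22.3 F [ 0.2  0.3 -0.5] w 85.0 gf 0.0
-> (620, 105, 54, -95.8) delta [3.1, -1.3, 135.0] twist -0.1
```

Emit:
step_arm(commands=[{"delta_pos":[3,-1,50],"twist":-0.1,"grip":1},{"delta_pos":[3,-1,100],"twist":-0.1,"grip":1},{"delta_pos":[3,-1,135],"twist":-0.1,"grip":1},{"delta_pos":[3,-1,135],"twist":-0.1,"grip":1},{"delta_pos":[3,-1,135],"twist":-0.1,"grip":-1},{"delta_pos":[3,-1,135],"twist":-0.1,"grip":-1},{"delta_pos":[3,-1,135],"twist":-0.1,"grip":-1},{"delta_pos":[3,-1,135],"twist":-0.1,"grip":-1}], newtons=25)

```text
t: 23.1
ee_pos: [0.621, 0.1057, 0.0573]
ee_rot: [-2.107, 2.327, -0.002]
wrist_force: [-0.4, 0.7, 0.7]
grip_width: 0.0284
grip_force: 0.0
```

Emit:
step_arm(commands=[{"delta_pos":[0,0,0],"twist":0,"grip":-1},{"delta_pos":[-10,0,0],"twist":0,"grip":-1},{"delta_pos":[-25,0,0],"twist":0,"grip":-1},{"delta_pos":[-42,0,0],"twist":0,"grip":-1},{"delta_pos":[-59,0,0],"twist":0,"grip":-1},{"delta_pos":[-76,0,0],"twist":0,"grip":-1},{"delta_pos":[-90,0,0],"twist":0,"grip":-1},{"delta_pos":[-102,0,0],"twist":0,"grip":-1}])

```text
t: 23.9
ee_pos: [0.632, 0.2069, 0.0574]
ee_rot: [-2.107, 2.327, -0.005]
wrist_force: [6.3, -3.8, 3.1]
grip_width: 0.0242
grip_force: 24.6
```

Emit:
step_arm(commands=[{"delta_pos":[-5,0,0],"twist":0,"grip":-1},{"delta_pos":[-10,0,0],"twist":0,"grip":-1},{"delta_pos":[-10,0,0],"twist":0,"grip":-1},{"delta_pos":[-10,0,0],"twist":0,"grip":-1}])

```text
t: 24.3
ee_pos: [0.6328, 0.2151, 0.0573]
ee_rot: [-2.107, 2.329, -0.006]
wrist_force: [3.9, -6.8, 3.6]
grip_width: 0.0243
grip_force: 24.9
```

Emit:
step_arm(commands=[{"delta_pos":[0,0,0],"twist":0,"grip":1},{"delta_pos":[0,0,0],"twist":0,"grip":1},{"delta_pos":[0,0,0],"twist":0,"grip":1},{"delta_pos":[0,0,0],"twist":0,"grip":1},{"delta_pos":[0,0,-40],"twist":0,"grip":1},{"delta_pos":[0,0,-76],"twist":0,"grip":1},{"delta_pos":[0,0,-76],"twist":0,"grip":1},{"delta_pos":[0,0,-76],"twist":0,"grip":1}])

```text
t: 25.1
ee_pos: [0.6315, 0.2174, 0.1326]
ee_rot: [-2.107, 2.327, -0.0]
wrist_force: [-0.3, -0.3, -1.2]
grip_width: 0.0852
grip_force: 0.0
```

Run:
```python
from plan import *
plan([(625.3,124.7,130,-95.8)])
b=grab("top")[:,:,::-1]; cv2.imwrite("pics/t9.png",b); a=grab("scene")[:,:,::-1]; cv2.imwrite("pics/s9.png",a)
q=lambda i,u,v,w,h,f:cv2.resize(i[v:v+h,u:u+w],None,fx=f,fy=f,interpolation=2)
cv2.imwrite("pics/v9.png",np.hstack([q(a,340,235,50,50,8),q(b,255,150,50,50,8)]))
```

```text
now [631.5 217.4 132.6] a -95.67 tilt 0.14 t 25.1 F [-0.3 -0.3 -1.2] w 85.2 gf 0.0
-> (625.3, 124.7, 130, -95.8) delta [92.8, -2.9, 2.6] twist 0.1
```

View pics/v9.png

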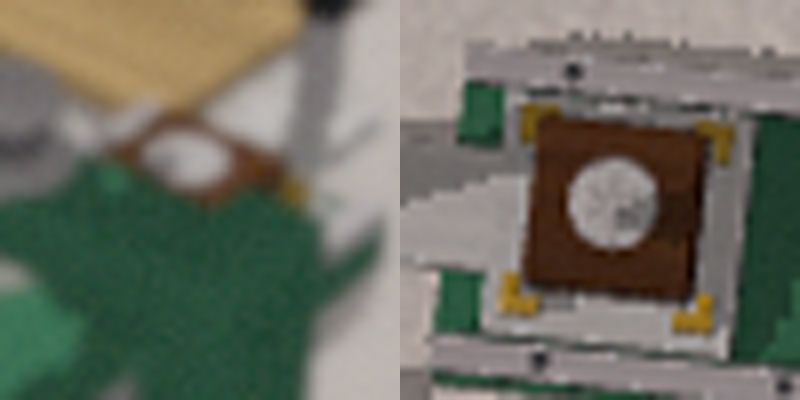

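The disc is now flat with the wood in both crops: no rim shadow at (187,155) or (612,203). Next I'll unload to the tray.

Emit:
step_arm(commands=[{"delta_pos":[46,-1.5,0],"twist":0,"grip":1},{"delta_pos":[93,-3,0],"twist":0,"grip":1},{"delta_pos":[93,-3,0],"twist":0,"grip":1},{"delta_pos":[93,-3,0],"twist":0,"grip":1}])

```text
t: 25.6
ee_pos: [0.6245, 0.1229, 0.1301]
ee_rot: [2.105, -2.329, -0.001]
wrist_force: [-0.5, 0.1, -0.2]
grip_width: 0.0854
grip_force: 0.0
```

Emit:
step_arm(commands=[{"delta_pos":[0,0,40],"twist":0,"grip":1},{"delta_pos":[0,0,75],"twist":0,"grip":1},{"delta_pos":[0,0,89],"twist":0,"grip":1},{"delta_pos":[0,0,89],"twist":0,"grip":1},{"delta_pos":[0,0,89],"twist":0,"grip":-1},{"delta_pos":[0,0,89],"twist":0,"grip":-1},{"delta_pos":[0,0,89],"twist":0,"grip":-1},{"delta_pos":[0,0,89],"twist":0,"grip":-1}], newtons=30)

```text
t: 26.4
ee_pos: [0.6256, 0.1245, 0.0449]
ee_rot: [-2.108, 2.327, -0.001]
wrist_force: [-3.7, 1.5, 5.8]
grip_width: 0.0529
grip_force: 32.6
```

Emit:
step_arm(commands=[{"delta_pos":[0,0,0],"twist":0,"grip":-1},{"delta_pos":[0,0,-30],"twist":0,"grip":-1},{"delta_pos":[0,0,-75],"twist":0,"grip":-1},{"delta_pos":[0,0,-120],"twist":0,"grip":-1},{"delta_pos":[0,0,-154],"twist":0,"grip":-1},{"delta_pos":[0,0,-154],"twist":0,"grip":-1}])

```text
t: 27.0
ee_pos: [0.6274, 0.1243, 0.2046]
ee_rot: [-2.101, 2.321, -0.008]
wrist_force: [0.6, -0.3, -0.9]
grip_width: 0.0533
grip_force: 32.6
```

Run:
```python
from plan import *
plan([(600,-115,195,-137),(584.6,-351.2,195,-178.3),(584.6,-351.2,19,-178.3)])
```

```text
now [627.4 124.3 204.6] a -95.69 tilt 0.7 t 27.0 F [ 0.6 -0.3 -0.9] w 53.3 gf 32.6
-> (600, -115, 195, -137) delta [240.8, 3.6, 9.6] twist 41.3
-> (584.6, -351.2, 195, -178.3) delta [172.4, -162.2, -0.0] twist 41.3
-> (584.6, -351.2, 19, -178.3) delta [-0.0, 0.0, 176.0] twist 0.0
```

Emit:
step_arm(commands=[{"delta_pos":[241,4,0],"twist":41.3,"grip":-1},{"delta_pos":[241,4,0],"twist":41.3,"grip":-1},{"delta_pos":[241,4,0],"twist":41.3,"grip":-1},{"delta_pos":[241,4,0],"twist":41.3,"grip":-1},{"delta_pos":[241,4,0],"twist":41.3,"grip":-1},{"delta_pos":[241,4,0],"twist":41.3,"grip":-1}])

```text
t: 27.6
ee_pos: [0.5961, -0.1199, 0.1964]
ee_rot: [1.139, -2.927, 0.001]
wrist_force: [0.2, 0.8, -1.6]
grip_width: 0.0534
grip_force: 32.5
```

Emit:
step_arm(commands=[{"delta_pos":[172,-162,40],"twist":41.3,"grip":-1},{"delta_pos":[172,-162,40],"twist":41.3,"grip":-1},{"delta_pos":[172,-162,40],"twist":41.3,"grip":-1},{"delta_pos":[172,-162,40],"twist":41.3,"grip":-1},{"delta_pos":[172,-162,40],"twist":41.3,"grip":-1},{"delta_pos":[172,-162,40],"twist":41.3,"grip":-1},{"delta_pos":[172,-162,40],"twist":41.3,"grip":-1},{"delta_pos":[172,-162,40],"twist":41.3,"grip":-1}])

```text
t: 28.4
ee_pos: [0.5823, -0.3504, 0.1565]
ee_rot: [-0.05, 3.141, 0.0]
wrist_force: [-0.2, -0.6, -1.9]
grip_width: 0.0536
grip_force: 32.6
```

Run:
```python
from plan import *
plan([(584.6,-351.2,22.5,-178.3),(585,-351,150,-178.3)])
import time
from meas import *
b=cv2.imread("pics/t9.png")
for x in blocks(b): print(x)
```

```text
now [ 582.3 -350.4  156.5] a -178.19 tilt 0.02 t 28.4 F [-0.2 -0.6 -1.9] w 53.6 gf 32.6
-> (584.6, -351.2, 22.5, -178.3) delta [-2.2, -0.8, 134.0] twist 0.1
-> (585, -351, 150, -178.3) delta [-0.4, 0.2, -127.5] twist 0.0
(array([411.4, 121.9]), (409.87310791015625, 125.09112548828125), array([35.8, 39.7]), array([ 0.7719, -0.2119]), np.float64(62.64040844662367))
(array([281.1, 174.9]), (281.5061340332031, 175.4451446533203), array([21.4, 21.1]), array([0.6304, 0.1254]), np.float64(84.60883287416247))
(array([192.1, 206.5]), (193.69512939453125, 207.256103515625), array([22.6, 21.1]), array([0.5469, 0.3529]), np.float64(52.77440192235658))
(array([296.9, 242.1]), (298.0, 244.0), array([18., 18.]), array([0.4565, 0.0827]), np.float64(0.317648329583875))
```

Emit:
step_arm(commands=[{"delta_pos":[-2,-1,50],"twist":0,"grip":-1},{"delta_pos":[-2,-1,95],"twist":0,"grip":-1},{"delta_pos":[-2,-1,120],"twist":0,"grip":-1},{"delta_pos":[-2,-1,128],"twist":0,"grip":-1},{"delta_pos":[-2,-1,133],"twist":0,"grip":-1},{"delta_pos":[-2,-1,134],"twist":0,"grip":-1},{"delta_pos":[-2,-1,134],"twist":0,"grip":-1}])

```text
t: 29.1
ee_pos: [0.5852, -0.3524, 0.0247]
ee_rot: [-0.048, 3.138, -0.002]
wrist_force: [-0.0, -0.0, -1.6]
grip_width: 0.053
grip_force: 32.6
```

Emit:
step_arm(commands=[{"delta_pos":[0,0,0],"twist":0,"grip":0.9},{"delta_pos":[0,0,0],"twist":0,"grip":0.9},{"delta_pos":[0,0,0],"twist":0,"grip":0.9},{"delta_pos":[0,0,-40],"twist":0,"grip":0.9},{"delta_pos":[0,0,-80],"twist":0,"grip":1},{"delta_pos":[0,0,-127],"twist":0,"grip":1},{"delta_pos":[0,0,-127],"twist":0,"grip":1}])

```text
t: 29.8
ee_pos: [0.5867, -0.3543, 0.1595]
ee_rot: [-0.047, 3.129, -0.011]
wrist_force: [-0.1, 0.3, 1.7]
grip_width: 0.0853
grip_force: 0.0
```

Run:
```python
from plan import *
from meas import *
b=grab("top")[:,:,::-1]; cv2.imwrite("pics/t10.png",b)
for x in blocks(b): print(x)
plan([(565,-50,170,-140)])
a=grab("scene")[:,:,::-1]; cv2.imwrite("pics/s10.png",a)
q=lambda i,u,v,w,h,f:cv2.resize(i[v:v+h,u:u+w],None,fx=f,fy=f,interpolation=2)
cv2.imwrite("pics/v10.png",np.hstack([q(b,140,160,130,150,3),q(a,150,290,130,150,3)]))
```

```text
(array([465.5, 193.6]), (464.5, 194.5), array([19., 21.]), array([ 0.5839, -0.3494]), np.float64(0.2986906654965793))
(array([192.1, 206.5]), (193.74591064453125, 207.2049102783203), array([22.9, 21.1]), array([0.5469, 0.3529]), np.float64(51.604647577260735))
(array([169.6, 245.9]), (171.41012573242188, 246.44384765625), array([22.8, 21.9]), array([0.4449, 0.4074]), np.float64(59.544765428644396))
(array([296.9, 242.1]), (298.0, 244.0), array([18., 18.]), array([0.4565, 0.0827]), np.float64(0.317648329583875))
now [ 585.8 -353.3  155.2] a -178.28 tilt 0.53 t 29.85 F [ 0.1 -0.1 -1. ] w 85.7 gf 0.0
-> (565, -50, 170, -140) delta [11.7, 303.8, -14.8] twist -38.3
```

View pics/v10.png

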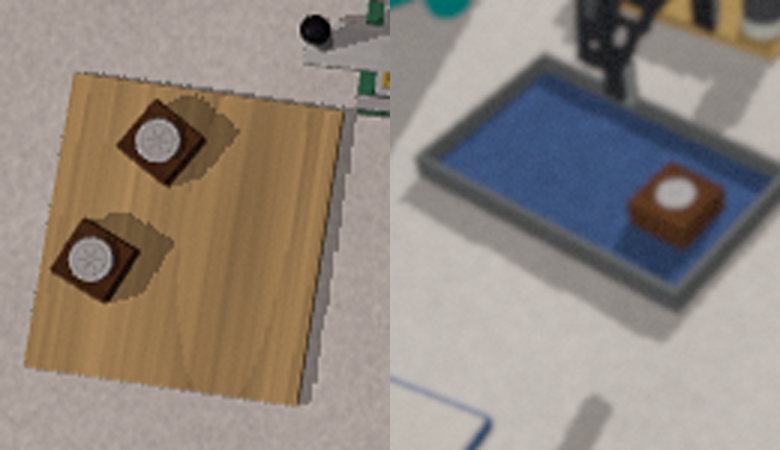

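The board now has blocks at crop (158,142) and (90,262). The second has been knocked slightly, so I use the new reading. The finished block lies flush and flat in the tray at crop (677,200). Block A is next.

Run:
```python
from plan import *
plan([(566,0,180,-153),(546.9,352.9,140,-128),(546.9,352.9,24,-128),(546.9,352.9,110,-128),(625.9,125.3,110,-95.8)])
```

```text
now [ 584.7 -352.5  151.7] a -178.28 tilt 0.24 t 29.9 F [-0.2  0.1 -0.3] w 85.9 gf 0.0
-> (566, 0, 180, -153) delta [8.2, 352.9, -28.3] twist -25.3
-> (546.9, 352.9, 140, -128) delta [-143.2, 323.1, 40.0] twist -25
-> (546.9, 352.9, 24, -128) delta [-0.0, 0.0, 116.0] twist 0
-> (546.9, 352.9, 110, -128) delta [-0.0, 0.0, -86.0] twist 0
-> (625.9, 125.3, 110, -95.8) delta [130.7, -202.4, -0.0] twist -32.2
```

Emit:
step_arm(commands=[{"delta_pos":[0,0,-32],"twist":0,"grip":1},{"delta_pos":[8,353,-32],"twist":-25.3,"grip":1},{"delta_pos":[8,353,-32],"twist":-25.3,"grip":1},{"delta_pos":[8,353,-32],"twist":-25.3,"grip":1},{"delta_pos":[8,353,-32],"twist":-25.3,"grip":1},{"delta_pos":[8,353,-32],"twist":-25.3,"grip":1},{"delta_pos":[8,353,-32],"twist":-25.3,"grip":1},{"delta_pos":[8,353,-32],"twist":-25.3,"grip":1}])

```text
t: 30.7
ee_pos: [0.5645, -0.0008, 0.1799]
ee_rot: [0.733, -3.053, -0.0]
wrist_force: [1.0, -0.5, -0.2]
grip_width: 0.0853
grip_force: 0.0
```

Emit:
step_arm(commands=[{"delta_pos":[0,0,0],"twist":0,"grip":1},{"delta_pos":[0,0,0],"twist":0,"grip":1}])

```text
t: 30.9
ee_pos: [0.565, -0.0016, 0.1801]
ee_rot: [0.737, -3.052, 0.0]
wrist_force: [0.1, -0.1, 0.4]
grip_width: 0.0859
grip_force: 0.0
```

Run:
```python
from plan import *
plan([(546.9,352.9,140,-128)])
```

```text
now [565.   -1.6 180.1] a -152.83 tilt 0.11 t 30.9 F [ 0.1 -0.1  0.4] w 85.9 gf 0.0
-> (546.9, 352.9, 140, -128) delta [-145.7, 323.6, 40.1] twist -24.8
```

Emit:
step_arm(commands=[{"delta_pos":[-146,324,40],"twist":-24.8,"grip":1},{"delta_pos":[-146,324,40],"twist":-24.8,"grip":1},{"delta_pos":[-146,324,40],"twist":-24.8,"grip":1},{"delta_pos":[-146,324,40],"twist":-24.8,"grip":1},{"delta_pos":[-146,324,40],"twist":-24.8,"grip":1},{"delta_pos":[-146,324,40],"twist":-24.8,"grip":1},{"delta_pos":[-146,324,40],"twist":-24.8,"grip":1},{"delta_pos":[-146,324,40],"twist":-24.8,"grip":1}])

```text
t: 31.7
ee_pos: [0.5476, 0.3547, 0.138]
ee_rot: [1.373, -2.821, 0.001]
wrist_force: [-0.1, -1.1, -0.0]
grip_width: 0.085
grip_force: 0.0
```

Emit:
step_arm(commands=[{"delta_pos":[0,0,0],"twist":0,"grip":1},{"delta_pos":[0,0,0],"twist":0,"grip":1}])

```text
t: 31.9
ee_pos: [0.5491, 0.3507, 0.1408]
ee_rot: [1.37, -2.826, 0.001]
wrist_force: [-0.1, -0.1, 0.9]
grip_width: 0.0856
grip_force: 0.0
```

Run:
```python
from plan import *
plan([(546.9,352.9,24,-128)])
```

```text
now [549.1 350.7 140.8] a -128.27 tilt 0.07 t 31.9 F [-0.1 -0.1  0.9] w 85.6 gf 0.0
-> (546.9, 352.9, 24, -128) delta [-0.4, 3.1, 116.8] twist -0.3
```

Emit:
step_arm(commands=[{"delta_pos":[0,3,50],"twist":0,"grip":1},{"delta_pos":[0,3,95],"twist":0,"grip":1},{"delta_pos":[0,3,118],"twist":0,"grip":1},{"delta_pos":[0,3,118],"twist":0,"grip":1},{"delta_pos":[0,3,118],"twist":0,"grip":-1},{"delta_pos":[0,3,118],"twist":0,"grip":-1},{"delta_pos":[0,3,118],"twist":0,"grip":-1},{"delta_pos":[0,3,118],"twist":0,"grip":-1}], newtons=30)

```text
t: 32.7
ee_pos: [0.5476, 0.3548, 0.0266]
ee_rot: [-1.371, 2.822, 0.001]
wrist_force: [0.2, -0.9, 6.1]
grip_width: 0.0532
grip_force: 33.4
```

Run:
```python
from plan import *
plan([(546.9,352.9,24,-128)])
```

```text
now [547.6 354.8  26.6] a -128.18 tilt 0.27 t 32.7 F [ 0.2 -0.9  6.1] w 53.2 gf 33.4
-> (546.9, 352.9, 24, -128) delta [1.9, -0.6, 2.6] twist -0.2
```

Emit:
step_arm(commands=[{"delta_pos":[0,0,0],"twist":0,"grip":-1},{"delta_pos":[0,0,-40],"twist":0,"grip":-1},{"delta_pos":[0,0,-88],"twist":0,"grip":-1},{"delta_pos":[0,0,-88],"twist":0,"grip":-1}])

```text
t: 33.1
ee_pos: [0.5493, 0.3563, 0.1211]
ee_rot: [-1.368, 2.813, 0.004]
wrist_force: [0.4, 0.0, -0.2]
grip_width: 0.053
grip_force: 32.8
```

Emit:
step_arm(commands=[{"delta_pos":[131,-202,0],"twist":-32.2,"grip":-1},{"delta_pos":[131,-202,0],"twist":-32.2,"grip":-1},{"delta_pos":[131,-202,0],"twist":-32.2,"grip":-1},{"delta_pos":[131,-202,0],"twist":-32.2,"grip":-1},{"delta_pos":[131,-202,0],"twist":-32.2,"grip":-1},{"delta_pos":[131,-202,0],"twist":-32.2,"grip":-1},{"delta_pos":[131,-202,0],"twist":-32.2,"grip":-1},{"delta_pos":[131,-202,0],"twist":-32.2,"grip":-1}])

```text
t: 33.9
ee_pos: [0.6237, 0.1271, 0.1114]
ee_rot: [-2.103, 2.334, 0.0]
wrist_force: [-0.4, 0.4, -1.1]
grip_width: 0.053
grip_force: 32.7
```

Run:
```python
from plan import *
optics.grab_frame("scene");optics.grab_frame("top")
plan([(625.9,125.3,48,-95.8)])
```

```text
now [623.6 127.6 111.4] a -95.89 tilt 0.01 t 34.0 F [-0.2 -0.6 -1.5] w 53.1 gf 32.7
-> (625.9, 125.3, 48, -95.8) delta [2.0, -2.5, 63.4] twist -0.1
```

Emit:
step_arm(commands=[{"delta_pos":[1.2,-2.4,25],"twist":0,"grip":-1},{"delta_pos":[1.2,-2.4,45],"twist":0,"grip":-1},{"delta_pos":[1.2,-2.4,54],"twist":0,"grip":-1},{"delta_pos":[1.2,-2.4,54],"twist":0,"grip":-1},{"delta_pos":[1.2,-2.4,54],"twist":0,"grip":-1}])

```text
t: 34.5
ee_pos: [0.6265, 0.1254, 0.0584]
ee_rot: [-2.103, 2.333, -0.002]
wrist_force: [-0.2, 0.8, -1.8]
grip_width: 0.0532
grip_force: 32.7
```

Run:
```python
from plan import *
plan([(626,126.1,48,-95.8)])
```

```text
now [626.5 125.4  58.4] a -95.92 tilt 0.07 t 34.5 F [-0.2  0.8 -1.8] w 53.2 gf 32.7
-> (626, 126.1, 48, -95.8) delta [-0.6, 0.6, 10.4] twist -0.1
```

Emit:
step_arm(commands=[{"delta_pos":[-0.3,0.6,5],"twist":0,"grip":-1},{"delta_pos":[-0.3,0.6,8],"twist":0,"grip":-1},{"delta_pos":[-0.3,0.6,11],"twist":0,"grip":-1},{"delta_pos":[-0.3,0.6,11],"twist":0,"grip":-1},{"delta_pos":[-0.3,0.6,11],"twist":0,"grip":-1}])

```text
t: 35.0
ee_pos: [0.6293, 0.1258, 0.0533]
ee_rot: [-2.098, 2.326, -0.01]
wrist_force: [-1.9, 1.1, 16.1]
grip_width: 0.0531
grip_force: 35.0
```

Run:
```python
from plan import *
plan([(626,126.1,45,-95.8)])
```

```text
now [629.3 125.8  53.3] a -95.9 tilt 0.64 t 35.0 F [-1.9  1.1 16.1] w 53.1 gf 35.0
-> (626, 126.1, 45, -95.8) delta [0.1, 3.3, 8.3] twist -0.1
```

Emit:
step_arm(commands=[{"delta_pos":[0,0,-10],"twist":0,"grip":-1},{"delta_pos":[0,1.8,-10],"twist":0,"grip":-1},{"delta_pos":[0,1.8,-10],"twist":0,"grip":-1},{"delta_pos":[0,1.8,-10],"twist":0,"grip":-1}])

```text
t: 35.4
ee_pos: [0.6232, 0.1253, 0.0553]
ee_rot: [2.101, -2.333, -0.001]
wrist_force: [-0.6, -0.2, -1.4]
grip_width: 0.0532
grip_force: 33.1
```

Run:
```python
from plan import *
from meas import *
plan([(624.3,126.1,48,-95.8)])
b=grab("top")[:,:,::-1]; cv2.imwrite("pics/t11.png",b); a=grab("scene")[:,:,::-1]; cv2.imwrite("pics/s11.png",a)
q=lambda i,u,v,w,h,f:cv2.resize(i[v:v+h,u:u+w],None,fx=f,fy=f,interpolation=2)
cv2.imwrite("pics/v11.png",np.hstack([q(a,335,220,65,75,6),q(b,250,140,65,75,6)]))
```

```text
now [623.2 125.3  55.3] a -95.99 tilt 0.09 t 35.4 F [-0.6 -0.2 -1.4] w 53.2 gf 33.1
-> (624.3, 126.1, 48, -95.8) delta [-0.9, -1.0, 7.3] twist -0.2
```

View pics/v11.png

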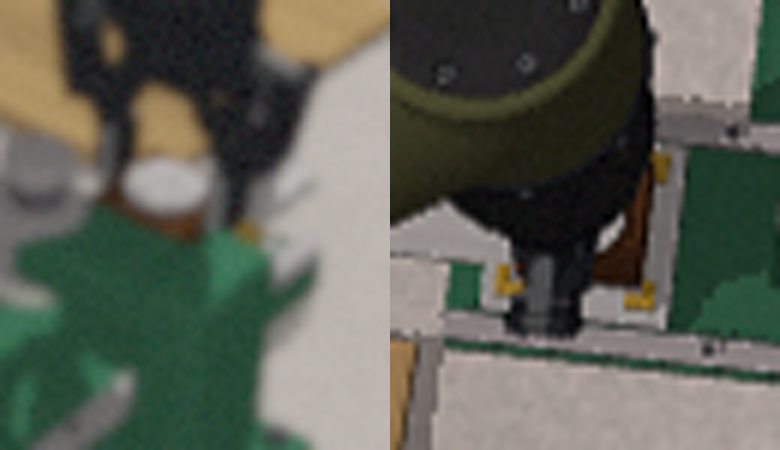

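The block's right edge (crop (643,285)) is about 1 px further towards the punch than the first block sat. I'll shift back about 2 mm and lower again.

Emit:
step_arm(commands=[{"delta_pos":[-1.8,-0.8,0],"twist":0,"grip":-1},{"delta_pos":[-1.8,-0.8,0],"twist":0,"grip":-1},{"delta_pos":[-1.8,-0.8,3],"twist":0,"grip":-1},{"delta_pos":[-1.8,-0.8,6],"twist":0,"grip":-1},{"delta_pos":[-1.8,-0.8,9],"twist":0,"grip":-1},{"delta_pos":[-1.8,-0.8,9],"twist":0,"grip":-1},{"delta_pos":[-1.8,-0.8,9],"twist":0,"grip":-1}])

```text
t: 36.2
ee_pos: [0.6247, 0.127, 0.0471]
ee_rot: [2.102, -2.334, 0.0]
wrist_force: [1.1, -1.0, -2.5]
grip_width: 0.0531
grip_force: 33.1
```

Run:
```python
from plan import *
plan([(624.3,127.5,45,-95.8)])
```

```text
now [624.7 127.   47.1] a -95.98 tilt 0.02 t 36.2 F [ 1.1 -1.  -2.5] w 53.1 gf 33.1
-> (624.3, 127.5, 45, -95.8) delta [-0.4, 0.4, 2.1] twist -0.2
```

Emit:
step_arm(commands=[{"delta_pos":[0,0,2.5],"twist":0,"grip":-1},{"delta_pos":[0,0,2.5],"twist":0,"grip":-1},{"delta_pos":[0,0,2.5],"twist":0,"grip":0.9},{"delta_pos":[0,0,2.5],"twist":0,"grip":0.9},{"delta_pos":[0,0,2.5],"twist":0,"grip":0.9},{"delta_pos":[0,0,-40],"twist":0,"grip":0.9},{"delta_pos":[0,0,-84],"twist":0,"grip":0.9},{"delta_pos":[0,0,-84],"twist":0,"grip":0.9}])

```text
t: 37.0
ee_pos: [0.6282, 0.1277, 0.1401]
ee_rot: [-2.096, 2.326, -0.01]
wrist_force: [0.6, -0.2, 0.7]
grip_width: 0.0811
grip_force: 0.0
```

Emit:
step_arm(commands=[{"delta_pos":[-45,0.6,0],"twist":0,"grip":1},{"delta_pos":[-88,1.2,0],"twist":0,"grip":1},{"delta_pos":[-88,1.2,0],"twist":0,"grip":1},{"delta_pos":[-88,1.2,0],"twist":0,"grip":1},{"delta_pos":[-88,1.2,0],"twist":0,"grip":1}])

```text
t: 37.5
ee_pos: [0.6328, 0.2143, 0.1313]
ee_rot: [2.102, -2.334, 0.0]
wrist_force: [-0.5, 0.6, 0.1]
grip_width: 0.0857
grip_force: 0.0
```

Run:
```python
from plan import *
from meas import *
plan([(632.5,214,55,-95.8)])
b=grab("top")[:,:,::-1]; cv2.imwrite("pics/t12.png",b)
for x in blocks(b): print(x)
```

```text
now [632.8 214.3 131.3] a -95.99 tilt 0.02 t 37.5 F [-0.5  0.6  0.1] w 85.7 gf 0.0
-> (632.5, 214, 55, -95.8) delta [0.3, 0.2, 76.3] twist -0.2
(array([411.4, 121.9]), (409.87310791015625, 125.09112548828125), array([35.8, 39.7]), array([ 0.7719, -0.2121]), np.float64(62.64040844662367))
(array([280.9, 174.9]), (281.4197692871094, 175.93173217773438), array([21.5, 22.2]), array([0.6303, 0.1257]), np.float64(84.24427130167713))
(array([465.6, 193.6]), (465.0, 194.0), array([20., 22.]), array([ 0.5841, -0.3496]), np.float64(0.29830823238710025))
(array([296.9, 242.1]), (298.0, 243.5), array([17., 18.]), array([0.4566, 0.0826]), np.float64(0.317648329583875))
```

Block A's disc reads (280.9,174.9), the same as the first seated block. Pushing it home.

Emit:
step_arm(commands=[{"delta_pos":[0,0,45],"twist":0,"grip":1},{"delta_pos":[0,0,76],"twist":0,"grip":1},{"delta_pos":[0,0,76],"twist":0,"grip":1},{"delta_pos":[0,0,76],"twist":0,"grip":-1},{"delta_pos":[0,0,76],"twist":0,"grip":-1},{"delta_pos":[0,0,76],"twist":0,"grip":-1},{"delta_pos":[0,0,76],"twist":0,"grip":-1},{"delta_pos":[0,0,76],"twist":0,"grip":-1}], newtons=25)

```text
t: 38.35
ee_pos: [0.633, 0.2151, 0.0571]
ee_rot: [-2.102, 2.333, -0.0]
wrist_force: [-3.7, 0.5, 5.6]
grip_width: 0.0246
grip_force: 24.3
```

Emit:
step_arm(commands=[{"delta_pos":[10,0,0],"twist":0,"grip":-1},{"delta_pos":[25,0,0],"twist":0,"grip":-1},{"delta_pos":[40,0,0],"twist":0,"grip":-1},{"delta_pos":[55,0,0],"twist":0,"grip":-1},{"delta_pos":[70,0,0],"twist":0,"grip":-1},{"delta_pos":[85,0,0],"twist":0,"grip":-1},{"delta_pos":[95,0,0],"twist":0,"grip":-1},{"delta_pos":[102,0,0],"twist":0,"grip":-1}])

```text
t: 39.15
ee_pos: [0.6226, 0.1135, 0.057]
ee_rot: [-2.101, 2.332, -0.001]
wrist_force: [-2.7, 3.4, 5.8]
grip_width: 0.0242
grip_force: 24.5
```

Emit:
step_arm(commands=[{"delta_pos":[4,0,0],"twist":0,"grip":-1},{"delta_pos":[7,0,0],"twist":0,"grip":-1},{"delta_pos":[10,0,0],"twist":0,"grip":-1},{"delta_pos":[10,0,0],"twist":0,"grip":-1},{"delta_pos":[10,0,0],"twist":0,"grip":-1}])

```text
t: 39.65
ee_pos: [0.6218, 0.1056, 0.0571]
ee_rot: [-2.101, 2.33, 0.001]
wrist_force: [-2.9, 7.2, 5.8]
grip_width: 0.0243
grip_force: 24.5
```

Emit:
step_arm(commands=[{"delta_pos":[0,0,0],"twist":0,"grip":1},{"delta_pos":[0,0,0],"twist":0,"grip":1},{"delta_pos":[0,0,0],"twist":0,"grip":1},{"delta_pos":[0,0,0],"twist":0,"grip":1},{"delta_pos":[0,0,-50],"twist":0,"grip":1},{"delta_pos":[0,0,-100],"twist":0,"grip":1},{"delta_pos":[0,0,-136],"twist":0,"grip":1},{"delta_pos":[0,0,-136],"twist":0,"grip":1}])

```text
t: 40.45
ee_pos: [0.6235, 0.1033, 0.1989]
ee_rot: [-2.096, 2.327, -0.009]
wrist_force: [1.0, 0.5, -0.0]
grip_width: 0.0853
grip_force: 0.0
```

Run:
```python
from plan import *
plan([(528,-18,190,-134.6),(434.9,-141.1,170,-173.66),(434.9,-141.1,39,-173.66)])
```

```text
now [623.5 103.3 198.9] a -95.99 tilt 0.64 t 40.45 F [ 1.   0.5 -0. ] w 85.3 gf 0.0
-> (528, -18, 190, -134.6) delta [130.7, 82.3, 8.9] twist 38.6
-> (434.9, -141.1, 170, -173.66) delta [153.0, -20.1, 20.0] twist 39.1
-> (434.9, -141.1, 39, -173.66) delta [-0.0, 0.0, 131.0] twist 0.0
```

Emit:
step_arm(commands=[{"delta_pos":[130,82,0],"twist":38.6,"grip":1},{"delta_pos":[130,82,0],"twist":38.6,"grip":1},{"delta_pos":[130,82,0],"twist":38.6,"grip":1},{"delta_pos":[130,82,0],"twist":38.6,"grip":1},{"delta_pos":[130,82,0],"twist":38.6,"grip":1},{"delta_pos":[130,82,0],"twist":38.6,"grip":1}])

```text
t: 41.05
ee_pos: [0.5257, -0.0179, 0.1913]
ee_rot: [-1.211, 2.899, -0.0]
wrist_force: [-0.0, 0.2, -0.4]
grip_width: 0.0851
grip_force: 0.0
```

Emit:
step_arm(commands=[{"delta_pos":[151,-20,20],"twist":39.1,"grip":1},{"delta_pos":[151,-20,20],"twist":39.1,"grip":1},{"delta_pos":[151,-20,20],"twist":39.1,"grip":1},{"delta_pos":[151,-20,20],"twist":39.1,"grip":1},{"delta_pos":[151,-20,20],"twist":39.1,"grip":1},{"delta_pos":[151,-20,20],"twist":39.1,"grip":1},{"delta_pos":[151,-20,20],"twist":39.1,"grip":1},{"delta_pos":[151,-20,20],"twist":39.1,"grip":1}])

```text
t: 41.85
ee_pos: [0.4344, -0.1387, 0.1712]
ee_rot: [0.178, -3.136, 0.0]
wrist_force: [0.4, 0.4, -0.3]
grip_width: 0.0856
grip_force: 0.0
```

Run:
```python
from plan import *
plan([(434.9,-141.1,39,-173.66)])
```

```text
now [ 434.4 -138.7  171.2] a -173.51 tilt 0.03 t 41.85 F [ 0.4  0.4 -0.3] w 85.6 gf 0.0
-> (434.9, -141.1, 39, -173.66) delta [-0.2, -2.5, 132.2] twist 0.2
```

Emit:
step_arm(commands=[{"delta_pos":[0,-2.4,50],"twist":0.2,"grip":1},{"delta_pos":[0,-2.4,100],"twist":0.2,"grip":1},{"delta_pos":[0,-2.4,134],"twist":0.2,"grip":1},{"delta_pos":[0,-2.4,134],"twist":0.2,"grip":1},{"delta_pos":[0,-2.4,134],"twist":0.2,"grip":-1},{"delta_pos":[0,-2.4,134],"twist":0.2,"grip":-1},{"delta_pos":[0,-2.4,134],"twist":0.2,"grip":-1},{"delta_pos":[0,-2.4,134],"twist":0.2,"grip":-1}], newtons=40)

```text
t: 42.65
ee_pos: [0.4355, -0.1413, 0.0389]
ee_rot: [-0.168, 3.134, -0.0]
wrist_force: [-0.4, 1.3, -0.3]
grip_width: 0.0285
grip_force: 0.0
```

Emit:
step_arm(commands=[{"delta_pos":[0,0,0],"twist":0,"grip":-1},{"delta_pos":[0,0,0],"twist":0,"grip":-1},{"delta_pos":[0,0,0],"twist":0,"grip":-1}], newtons=120)

```text
t: 42.95
ee_pos: [0.4354, -0.1414, 0.0389]
ee_rot: [-0.168, 3.135, -0.001]
wrist_force: [-0.9, 1.1, 5.4]
grip_width: 0.0204
grip_force: 118.1
```

Emit:
step_arm(commands=[{"delta_pos":[0,0,-30],"twist":0,"grip":-1},{"delta_pos":[0,0,-70],"twist":0,"grip":-1},{"delta_pos":[0,0,-120],"twist":0,"grip":-1},{"delta_pos":[0,0,-166],"twist":0,"grip":-1},{"delta_pos":[0,0,-166],"twist":0,"grip":-1},{"delta_pos":[0,0,-166],"twist":0,"grip":-1}])

```text
t: 43.55
ee_pos: [0.4345, -0.141, 0.2034]
ee_rot: [-0.168, 3.136, 0.002]
wrist_force: [-0.1, 0.4, -4.8]
grip_width: 0.0202
grip_force: 118.3
```

Emit:
step_arm(commands=[{"delta_pos":[-32,34,0],"twist":0,"grip":-1},{"delta_pos":[-64,68,0],"twist":0,"grip":-1},{"delta_pos":[-96,102,0],"twist":0,"grip":-1},{"delta_pos":[-128,135,0],"twist":0,"grip":-1},{"delta_pos":[-128,135,0],"twist":0,"grip":-1},{"delta_pos":[-128,135,0],"twist":0,"grip":-1},{"delta_pos":[-128,135,0],"twist":0,"grip":-1},{"delta_pos":[-128,135,0],"twist":0,"grip":-1}])

```text
t: 44.35
ee_pos: [0.5468, 0.0057, 0.203]
ee_rot: [0.166, -3.137, 0.0]
wrist_force: [0.3, -0.0, -3.1]
grip_width: 0.0207
grip_force: 118.4
```

Run:
```python
from plan import *
plan([(546.4,6.9,202.6,-173.66)])
a=grab("scene")[:,:,::-1]; cv2.imwrite("pics/s13.png",a)
```

```text
now [546.8   5.7 203. ] a -173.94 tilt 0.03 t 44.35 F [ 0.3 -0.  -3.1] w 20.7 gf 118.4
-> (546.4, 6.9, 202.6, -173.66) delta [0.3, 1.2, 0.4] twist -0.3
```

Same spot as before, so I strike two blows.

Emit:
step_arm(commands=[{"delta_pos":[0,1,49],"twist":0,"grip":-1},{"delta_pos":[0,1,49],"twist":0,"grip":-1},{"delta_pos":[0,1,0],"twist":0,"grip":-1},{"delta_pos":[0,1,0],"twist":0,"grip":-1},{"delta_pos":[0,1,50],"twist":0,"grip":-1},{"delta_pos":[0,1,51],"twist":0,"grip":-1},{"delta_pos":[0,1,0],"twist":0,"grip":-1},{"delta_pos":[0,1,0],"twist":0,"grip":-1}])

```text
t: 45.2
ee_pos: [0.5495, 0.0065, 0.2125]
ee_rot: [-0.166, 3.126, -0.002]
wrist_force: [0.8, 0.0, 0.1]
grip_width: 0.0202
grip_force: 125.4
```

Emit:
step_arm(commands=[{"delta_pos":[0,0,0],"twist":0,"grip":-1},{"delta_pos":[0,0,0],"twist":0,"grip":-1}])

```text
t: 45.4
ee_pos: [0.5469, 0.0075, 0.2036]
ee_rot: [0.167, -3.136, -0.001]
wrist_force: [-0.2, -0.2, -3.7]
grip_width: 0.02
grip_force: 125.4
```

Run:
```python
from plan import *
plan([(434.9,-141.1,203,-173.66),(434.9,-141.1,41,-173.66)])
a=grab("scene")[:,:,::-1];cv2.imwrite("pics/s14.png",a)
for n in("s5","s7","s13","s14"):
    i=cv2.imread(f"pics/{n}.png"); c=cv2.resize(i[262:285,325:360],None,fx=4,fy=4,interpolation=2); h=cv2.cvtColor(c,cv2.COLOR_BGR2HSV)
    br=cv2.inRange(h,(0,80,0),(14,255,160)); ys,xs=np.nonzero(br); print(n,"brown",len(ys),ys.mean(),xs.mean())
    h=cv2.cvtColor(i,cv2.COLOR_BGR2HSV)
    r=cv2.inRange(h,(5,130,60),(14,255,200)); r[:195]=0;r[228:]=0;r[:,:270]=0;r[:,333:]=0
    p=np.argwhere(r)[:,::-1].astype(np.float32); vx,vy,*_=cv2.fitLine(p,4,0,.01,.01).ravel(); print("handle",np.degrees(np.arctan2(vy,vx)))
```

```text
now [546.9   7.5 203.6] a -173.89 tilt 0.04 t 45.4 F [-0.2 -0.2 -3.7] w 20.0 gf 125.4
-> (434.9, -141.1, 203, -173.66) delta [127.2, -135.8, 0.6] twist -0.2
-> (434.9, -141.1, 41, -173.66) delta [-0.0, 0.0, 162.0] twist 0.0
s5 brown 2564 64.69110764430577 56.635725429017164
handle 14.007659
s7 brown 2926 62.83014354066986 57.452153110047846
handle 5.74517
s13 brown 2634 64.79802581624905 56.25550493545938
handle 15.450164
s14 brown 3002 62.23950699533644 56.392405063291136
handle 6.495702
```

Emit:
step_arm(commands=[{"delta_pos":[32,-34,0],"twist":0,"grip":-1},{"delta_pos":[64,-68,0],"twist":0,"grip":-1},{"delta_pos":[96,-102,0],"twist":0,"grip":-1},{"delta_pos":[127,-136,0],"twist":0,"grip":-1},{"delta_pos":[127,-136,0],"twist":0,"grip":-1},{"delta_pos":[127,-136,0],"twist":0,"grip":-1},{"delta_pos":[127,-136,0],"twist":0,"grip":-1},{"delta_pos":[127,-136,0],"twist":0,"grip":-1}])

```text
t: 46.25
ee_pos: [0.4358, -0.1405, 0.2028]
ee_rot: [0.17, -3.136, -0.0]
wrist_force: [0.5, 0.5, -3.6]
grip_width: 0.0201
grip_force: 125.1
```

Run:
```python
from plan import *
plan([(434.9,-141.1,40,-173.66)])
```

```text
now [ 435.8 -140.5  202.8] a -173.81 tilt 0.08 t 46.25 F [ 0.5  0.5 -3.6] w 20.1 gf 125.1
-> (434.9, -141.1, 40, -173.66) delta [0.9, -0.5, 162.8] twist -0.2
```

Emit:
step_arm(commands=[{"delta_pos":[0.9,-0.5,40],"twist":0,"grip":-1},{"delta_pos":[0.9,-0.5,80],"twist":0,"grip":-1},{"delta_pos":[0.9,-0.5,115],"twist":0,"grip":-1},{"delta_pos":[0.9,-0.5,140],"twist":0,"grip":-1},{"delta_pos":[0.9,-0.5,150],"twist":0,"grip":-1},{"delta_pos":[0.9,-0.5,157],"twist":0,"grip":-1},{"delta_pos":[0.9,-0.5,163],"twist":0,"grip":-1},{"delta_pos":[0.9,-0.5,163],"twist":0,"grip":-1}])

```text
t: 47.05
ee_pos: [0.4359, -0.1419, 0.0419]
ee_rot: [-0.169, 3.134, -0.002]
wrist_force: [0.6, 0.3, 2.5]
grip_width: 0.0204
grip_force: 125.9
```

Emit:
step_arm(commands=[{"delta_pos":[0,0,0],"twist":0,"grip":1},{"delta_pos":[0,0,0],"twist":0,"grip":1},{"delta_pos":[0,0,0],"twist":0,"grip":1},{"delta_pos":[0,0,0],"twist":0,"grip":1},{"delta_pos":[0,0,-50],"twist":0,"grip":1},{"delta_pos":[0,0,-100],"twist":0,"grip":1},{"delta_pos":[0,0,-150],"twist":0,"grip":1},{"delta_pos":[0,0,-150],"twist":0,"grip":1}], newtons=25)

```text
t: 47.85
ee_pos: [0.4375, -0.1427, 0.1986]
ee_rot: [-0.167, 3.124, -0.004]
wrist_force: [1.5, -0.1, -0.3]
grip_width: 0.0856
grip_force: 0.0
```

Emit:
step_arm(commands=[{"delta_pos":[-104,114,0],"twist":-39.1,"grip":1},{"delta_pos":[-104,114,0],"twist":-39.1,"grip":1},{"delta_pos":[-104,114,0],"twist":-39.1,"grip":1},{"delta_pos":[-104,114,0],"twist":-39.1,"grip":1},{"delta_pos":[-104,114,0],"twist":-39.1,"grip":1},{"delta_pos":[-104,114,0],"twist":-39.1,"grip":1}])

```text
t: 48.45
ee_pos: [0.5261, -0.017, 0.1897]
ee_rot: [1.209, -2.899, -0.0]
wrist_force: [0.2, 0.2, -0.5]
grip_width: 0.0852
grip_force: 0.0
```

Emit:
step_arm(commands=[{"delta_pos":[-154,20,0],"twist":-38.8,"grip":1},{"delta_pos":[-154,20,0],"twist":-38.8,"grip":1},{"delta_pos":[-154,20,0],"twist":-38.8,"grip":1},{"delta_pos":[-154,20,0],"twist":-38.8,"grip":1},{"delta_pos":[-154,20,0],"twist":-38.8,"grip":1},{"delta_pos":[-154,20,0],"twist":-38.8,"grip":1},{"delta_pos":[-154,20,0],"twist":-38.8,"grip":1},{"delta_pos":[-154,20,0],"twist":-38.8,"grip":1}])

```text
t: 49.25
ee_pos: [0.6201, 0.1055, 0.1907]
ee_rot: [-2.099, 2.337, -0.0]
wrist_force: [0.7, -0.1, 0.5]
grip_width: 0.0854
grip_force: 0.0
```

Run:
```python
from plan import *
a=grab("scene")[:,:,::-1];cv2.imwrite("pics/s15.png",a)
i8=cv2.imread("pics/s8.png"); print("mallet region diff",np.abs(a[255:310,205:300].astype(int)-i8[255:310,205:300]).mean())
for i in(i8,a):
    g=cv2.inRange(cv2.cvtColor(i,cv2.COLOR_BGR2HSV),(0,0,20),(180,110,95)); g[:262]=0; g[305:]=0; g[:,:260]=0; g[:,:262]=0; g[:,285:]=0; print(cv2.moments(g)["m10"]/cv2.moments(g)["m00"],cv2.moments(g)["m01"]/cv2.moments(g)["m00"])
plan([(620.7,105,54,-95.8)])
```

```text
mallet region diff 2.494226475279107
273.85185185185185 289.70899470899474
273.84375 289.6145833333333
now [620.1 105.6 190.7] a -96.12 tilt 0.04 t 49.3 F [-0.3  0.2  0.1] w 86.1 gf 0.0
-> (620.7, 105, 54, -95.8) delta [0.5, -0.7, 136.7] twist -0.3
```

The mallet is back on its rest in the same place (2.5 grey levels mean difference from before). I'll draw the shuttle out and step over the nest.

Emit:
step_arm(commands=[{"delta_pos":[0.5,-0.7,50],"twist":-0.3,"grip":1},{"delta_pos":[0.5,-0.7,100],"twist":-0.3,"grip":1},{"delta_pos":[0.5,-0.7,136],"twist":-0.3,"grip":1},{"delta_pos":[0.5,-0.7,136],"twist":-0.3,"grip":1},{"delta_pos":[0.5,-0.7,136],"twist":-0.3,"grip":-1},{"delta_pos":[0.5,-0.7,136],"twist":-0.3,"grip":-1},{"delta_pos":[0.5,-0.7,136],"twist":-0.3,"grip":-1},{"delta_pos":[0.5,-0.7,136],"twist":-0.3,"grip":-1}])

```text
t: 50.1
ee_pos: [0.6217, 0.1058, 0.0564]
ee_rot: [-2.107, 2.327, -0.002]
wrist_force: [0.2, -0.3, 0.3]
grip_width: 0.0285
grip_force: 0.0
```

Emit:
step_arm(commands=[{"delta_pos":[0,0,0],"twist":0,"grip":-1},{"delta_pos":[-10,0,0],"twist":0,"grip":-1},{"delta_pos":[-25,0,0],"twist":0,"grip":-1},{"delta_pos":[-42,0,0],"twist":0,"grip":-1},{"delta_pos":[-59,0,0],"twist":0,"grip":-1},{"delta_pos":[-76,0,0],"twist":0,"grip":-1},{"delta_pos":[-90,0,0],"twist":0,"grip":-1},{"delta_pos":[-102,0,0],"twist":0,"grip":-1}])

```text
t: 50.9
ee_pos: [0.6321, 0.2073, 0.0563]
ee_rot: [-2.108, 2.327, -0.004]
wrist_force: [2.1, -3.7, 5.9]
grip_width: 0.0242
grip_force: 24.5
```

Emit:
step_arm(commands=[{"delta_pos":[-5,0,0],"twist":0,"grip":-1},{"delta_pos":[-10,0,0],"twist":0,"grip":-1},{"delta_pos":[-10,0,0],"twist":0,"grip":-1},{"delta_pos":[-10,0,0],"twist":0,"grip":-1}])

```text
t: 51.3
ee_pos: [0.6329, 0.2153, 0.0562]
ee_rot: [2.108, -2.329, 0.005]
wrist_force: [0.2, -6.4, 6.8]
grip_width: 0.0246
grip_force: 24.8
```

Emit:
step_arm(commands=[{"delta_pos":[0,0,0],"twist":0,"grip":1},{"delta_pos":[0,0,0],"twist":0,"grip":1},{"delta_pos":[0,0,0],"twist":0,"grip":1},{"delta_pos":[0,0,0],"twist":0,"grip":1},{"delta_pos":[0,0,-40],"twist":0,"grip":1},{"delta_pos":[0,0,-76],"twist":0,"grip":1},{"delta_pos":[0,0,-76],"twist":0,"grip":1},{"delta_pos":[0,0,-76],"twist":0,"grip":1}])

```text
t: 52.1
ee_pos: [0.6322, 0.2175, 0.1315]
ee_rot: [-2.107, 2.327, 0.0]
wrist_force: [0.4, -1.0, -1.0]
grip_width: 0.0856
grip_force: 0.0
```

Run:
```python
from plan import *
from meas import *
plan([(624.7,125.5,130,-95.8)])
b=grab("top")[:,:,::-1]; cv2.imwrite("pics/t16.png",b); a=grab("scene")[:,:,::-1]; cv2.imwrite("pics/s16.png",a)
for x in blocks(b): print(x)
i9=cv2.imread("pics/s9.png"); print("nest diff vs s9",np.abs(a[245:262,352:378].astype(int)-i9[245:262,352:378]).mean())
```

```text
now [632.2 217.5 131.5] a -95.67 tilt 0.14 t 52.1 F [ 0.4 -1.  -1. ] w 85.6 gf 0.0
-> (624.7, 125.5, 130, -95.8) delta [92.3, -1.6, 1.5] twist 0.1
(array([411.4, 121.9]), (409.8525085449219, 125.08028411865234), array([35.8, 39.7]), array([ 0.7719, -0.2121]), np.float64(62.64040341727457))
(array([281. , 175.1]), (281.4307556152344, 176.05386352539062), array([21.5, 22.1]), array([0.6299, 0.1255]), np.float64(83.83356429560152))
(array([465.6, 193.5]), (465.0, 194.0), array([20., 22.]), array([ 0.5842, -0.3496]), np.float64(0.29830823238710025))
(array([296.9, 242.1]), (298.0, 244.0), array([18., 18.]), array([0.4566, 0.0826]), np.float64(0.317648329583875))
nest diff vs s9 2.91025641025641
```

Block A looks identical to the first finished one in the same view, so it's flush. Unloading it.

Emit:
step_arm(commands=[{"delta_pos":[46,-1,0],"twist":0,"grip":1},{"delta_pos":[92,-1.6,0],"twist":0,"grip":1},{"delta_pos":[92,-1.6,0],"twist":0,"grip":1},{"delta_pos":[92,-1.6,0],"twist":0,"grip":1}])

```text
t: 52.6
ee_pos: [0.6239, 0.1241, 0.1291]
ee_rot: [2.106, -2.329, -0.001]
wrist_force: [0.8, 0.6, -0.2]
grip_width: 0.0855
grip_force: 0.0
```

Emit:
step_arm(commands=[{"delta_pos":[0,0,40],"twist":0,"grip":1},{"delta_pos":[0,0,75],"twist":0,"grip":1},{"delta_pos":[0,0,88],"twist":0,"grip":1},{"delta_pos":[0,0,88],"twist":0,"grip":1},{"delta_pos":[0,0,88],"twist":0,"grip":-1},{"delta_pos":[0,0,88],"twist":0,"grip":-1},{"delta_pos":[0,0,88],"twist":0,"grip":-1},{"delta_pos":[0,0,88],"twist":0,"grip":-1}], newtons=30)

```text
t: 53.4
ee_pos: [0.6257, 0.1257, 0.0449]
ee_rot: [-2.107, 2.326, -0.003]
wrist_force: [-1.1, 1.4, 6.1]
grip_width: 0.0532
grip_force: 33.1
```

Emit:
step_arm(commands=[{"delta_pos":[0,0,0],"twist":0,"grip":-1},{"delta_pos":[0,0,-30],"twist":0,"grip":-1},{"delta_pos":[0,0,-75],"twist":0,"grip":-1},{"delta_pos":[0,0,-120],"twist":0,"grip":-1},{"delta_pos":[0,0,-154],"twist":0,"grip":-1},{"delta_pos":[0,0,-154],"twist":0,"grip":-1}])

```text
t: 54.0
ee_pos: [0.6265, 0.1254, 0.2036]
ee_rot: [-2.102, 2.322, -0.007]
wrist_force: [-0.3, 0.3, -1.0]
grip_width: 0.0532
grip_force: 32.5
```

Emit:
step_arm(commands=[{"delta_pos":[241,4,0],"twist":41.3,"grip":-1},{"delta_pos":[241,4,0],"twist":41.3,"grip":-1},{"delta_pos":[241,4,0],"twist":41.3,"grip":-1},{"delta_pos":[241,4,0],"twist":41.3,"grip":-1},{"delta_pos":[241,4,0],"twist":41.3,"grip":-1},{"delta_pos":[241,4,0],"twist":41.3,"grip":-1}])

```text
t: 54.6
ee_pos: [0.5952, -0.1186, 0.1956]
ee_rot: [1.139, -2.926, 0.0]
wrist_force: [-0.3, 0.3, -1.8]
grip_width: 0.0532
grip_force: 32.5
```

Run:
```python
from plan import *
plan([(511,-353.3,155,-178.3)])
```

```text
now [ 595.2 -118.6  195.6] a -137.47 tilt 0.08 t 54.6 F [-0.3  0.3 -1.8] w 53.2 gf 32.5
-> (511, -353.3, 155, -178.3) delta [220.7, -116.0, 40.6] twist 40.8
```

Emit:
step_arm(commands=[{"delta_pos":[221,-116,40],"twist":40.8,"grip":-1},{"delta_pos":[221,-116,40],"twist":40.8,"grip":-1},{"delta_pos":[221,-116,40],"twist":40.8,"grip":-1},{"delta_pos":[221,-116,40],"twist":40.8,"grip":-1},{"delta_pos":[221,-116,40],"twist":40.8,"grip":-1},{"delta_pos":[221,-116,40],"twist":40.8,"grip":-1},{"delta_pos":[221,-116,40],"twist":40.8,"grip":-1},{"delta_pos":[221,-116,40],"twist":40.8,"grip":-1}])

```text
t: 55.4
ee_pos: [0.5144, -0.349, 0.1561]
ee_rot: [0.063, -3.141, -0.001]
wrist_force: [0.1, -0.3, -2.1]
grip_width: 0.0531
grip_force: 32.6
```

Run:
```python
from plan import *
plan([(511,-353.3,22.5,-178.3)])
```

```text
now [ 514.4 -349.   156.1] a -177.7 tilt 0.03 t 55.4 F [ 0.1 -0.3 -2.1] w 53.1 gf 32.6
-> (511, -353.3, 22.5, -178.3) delta [3.6, -4.2, 133.6] twist 0.6
```

Emit:
step_arm(commands=[{"delta_pos":[3,-3,50],"twist":0.6,"grip":-1},{"delta_pos":[3,-3,95],"twist":0.6,"grip":-1},{"delta_pos":[3,-3,120],"twist":0.6,"grip":-1},{"delta_pos":[3,-3,128],"twist":0.6,"grip":-1},{"delta_pos":[3,-3,133],"twist":0.6,"grip":-1},{"delta_pos":[3,-3,134],"twist":0.6,"grip":-1},{"delta_pos":[3,-3,134],"twist":0.6,"grip":-1}])

```text
t: 56.1
ee_pos: [0.5125, -0.3531, 0.0244]
ee_rot: [-0.046, 3.139, -0.002]
wrist_force: [-0.9, -0.7, -1.1]
grip_width: 0.0532
grip_force: 32.6
```

Emit:
step_arm(commands=[{"delta_pos":[0,0,0],"twist":0,"grip":0.9},{"delta_pos":[0,0,0],"twist":0,"grip":0.9},{"delta_pos":[0,0,0],"twist":0,"grip":0.9},{"delta_pos":[0,0,-40],"twist":0,"grip":0.9},{"delta_pos":[0,0,-80],"twist":0,"grip":1},{"delta_pos":[0,0,-130],"twist":0,"grip":1},{"delta_pos":[0,0,-158],"twist":0,"grip":1},{"delta_pos":[0,0,-158],"twist":0,"grip":1}])

```text
t: 56.9
ee_pos: [0.513, -0.3543, 0.1873]
ee_rot: [-0.044, 3.132, -0.008]
wrist_force: [-0.7, -0.7, -0.4]
grip_width: 0.0853
grip_force: 0.0
```

Run:
```python
from plan import *
from meas import *
b=grab("top")[:,:,::-1]; cv2.imwrite("pics/t17.png",b)
for x in blocks(b): print(x)
a=grab("scene")[:,:,::-1]; cv2.imwrite("pics/s17.png",a)
plan([(500,20,180,-150)])
q=lambda i,u,v,w,h,f:cv2.resize(i[v:v+h,u:u+w],None,fx=f,fy=f,interpolation=2)
cv2.imwrite("pics/v17.png",np.hstack([q(b,140,190,90,90,4.4),q(a,150,290,130,90,3)[:, :390][:396] if 0 else q(a,160,300,90,90,4.4)]))
```

```text
(array([169.6, 245.9]), (171.50001525878906, 246.50003051757812), array([23. , 21.9]), array([0.4449, 0.4074]), np.float64(59.544765428644396))
(array([296.9, 242.1]), (298.0, 244.0), array([18., 18.]), array([0.4566, 0.0826]), np.float64(0.317648329583875))
now [ 511.5 -353.   181.2] a -178.39 tilt 0.11 t 57.0 F [ 0.9 -0.  -0.5] w 85.4 gf 0.0
-> (500, 20, 180, -150) delta [1.0, 373.2, 1.2] twist -28.4
```

View pics/v17.png

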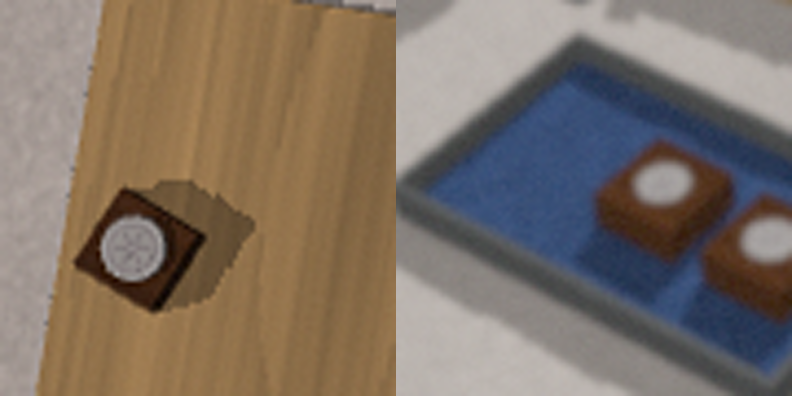

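Left crop: the last block at (135,250). Right crop: two flush blocks flat in the tray. Fetching the last one.

Emit:
step_arm(commands=[{"delta_pos":[1,373,0],"twist":-28.4,"grip":1},{"delta_pos":[1,373,0],"twist":-28.4,"grip":1},{"delta_pos":[1,373,0],"twist":-28.4,"grip":1},{"delta_pos":[1,373,0],"twist":-28.4,"grip":1},{"delta_pos":[1,373,0],"twist":-28.4,"grip":1},{"delta_pos":[1,373,0],"twist":-28.4,"grip":1},{"delta_pos":[1,373,0],"twist":-28.4,"grip":1},{"delta_pos":[1,373,0],"twist":-28.4,"grip":1}])

```text
t: 57.8
ee_pos: [0.4986, 0.023, 0.1787]
ee_rot: [0.818, -3.031, -0.001]
wrist_force: [0.6, -0.1, 0.5]
grip_width: 0.0852
grip_force: 0.0
```

Emit:
step_arm(commands=[{"delta_pos":[1,0,0],"twist":0,"grip":1},{"delta_pos":[0,0,0],"twist":0,"grip":1},{"delta_pos":[0,0,0],"twist":0,"grip":1}])

```text
t: 58.1
ee_pos: [0.4995, 0.0192, 0.1795]
ee_rot: [0.812, -3.033, 0.0]
wrist_force: [-0.6, -0.2, 0.3]
grip_width: 0.0855
grip_force: 0.0
```

Run:
```python
from plan import *
plan([(444.9,407.4,140,-122.5)])
```

```text
now [499.5  19.2 179.5] a -150.02 tilt 0.08 t 58.1 F [-0.6 -0.2  0.3] w 85.5 gf 0.0
-> (444.9, 407.4, 140, -122.5) delta [-146.7, 363.6, 39.5] twist -27.5
```

Emit:
step_arm(commands=[{"delta_pos":[-147,364,40],"twist":-27.5,"grip":1},{"delta_pos":[-147,364,40],"twist":-27.5,"grip":1},{"delta_pos":[-147,364,40],"twist":-27.5,"grip":1},{"delta_pos":[-147,364,40],"twist":-27.5,"grip":1},{"delta_pos":[-147,364,40],"twist":-27.5,"grip":1},{"delta_pos":[-147,364,40],"twist":-27.5,"grip":1},{"delta_pos":[-147,364,40],"twist":-27.5,"grip":1},{"delta_pos":[-147,364,40],"twist":-27.5,"grip":1}])

```text
t: 58.9
ee_pos: [0.445, 0.4097, 0.1394]
ee_rot: [1.509, -2.754, 0.001]
wrist_force: [0.8, -1.2, -0.5]
grip_width: 0.0853
grip_force: 0.0
```

Emit:
step_arm(commands=[{"delta_pos":[0,0,0],"twist":0,"grip":1},{"delta_pos":[0,0,0],"twist":0,"grip":1},{"delta_pos":[0,0,0],"twist":0,"grip":1}])

```text
t: 59.2
ee_pos: [0.4457, 0.4074, 0.1403]
ee_rot: [1.509, -2.755, 0.001]
wrist_force: [0.3, -0.0, -0.0]
grip_width: 0.0858
grip_force: 0.0
```

Run:
```python
from plan import *
plan([(444.9,407.4,23,-122.5)])
```

```text
now [445.7 407.4 140.3] a -122.58 tilt 0.03 t 59.2 F [ 0.3 -0.  -0. ] w 85.8 gf 0.0
-> (444.9, 407.4, 23, -122.5) delta [0.4, 0.7, 117.3] twist -0.1
```

Emit:
step_arm(commands=[{"delta_pos":[0,0.7,50],"twist":0,"grip":1},{"delta_pos":[0,0.7,95],"twist":0,"grip":1},{"delta_pos":[0,0.7,117],"twist":0,"grip":1},{"delta_pos":[0,0.7,117],"twist":0,"grip":1},{"delta_pos":[0,0.7,117],"twist":0,"grip":-1},{"delta_pos":[0,0.7,117],"twist":0,"grip":-1},{"delta_pos":[0,0.7,117],"twist":0,"grip":-1},{"delta_pos":[0,0.7,117],"twist":0,"grip":-1}], newtons=30)

```text
t: 60.0
ee_pos: [0.4455, 0.4101, 0.0264]
ee_rot: [-1.51, 2.75, 0.002]
wrist_force: [-0.4, -0.2, 6.7]
grip_width: 0.053
grip_force: 33.3
```

Run:
```python
from plan import *
plan([(444.9,407.4,25,-122.5),(444.9,407.4,112,-122.5),(624.7,126,112,-95.8)])
```

```text
now [445.5 410.1  26.4] a -122.47 tilt 0.26 t 60.0 F [-0.4 -0.2  6.7] w 53.0 gf 33.3
-> (444.9, 407.4, 25, -122.5) delta [2.6, -0.9, 1.4] twist 0.0
-> (444.9, 407.4, 112, -122.5) delta [-0.0, 0.0, -87.0] twist 0.0
-> (624.7, 126, 112, -95.8) delta [140.7, -302.8, -0.0] twist -26.7
```

Emit:
step_arm(commands=[{"delta_pos":[0,0,0],"twist":0,"grip":-1},{"delta_pos":[0,0,-40],"twist":0,"grip":-1},{"delta_pos":[0,0,-88],"twist":0,"grip":-1},{"delta_pos":[0,0,-88],"twist":0,"grip":-1},{"delta_pos":[0,0,-88],"twist":0,"grip":-1},{"delta_pos":[0,0,-88],"twist":0,"grip":-1}])

```text
t: 60.6
ee_pos: [0.4436, 0.4086, 0.11]
ee_rot: [1.51, -2.752, 0.0]
wrist_force: [-0.5, -0.9, -2.1]
grip_width: 0.0529
grip_force: 32.8
```

Run:
```python
from plan import *
plan([(624.7,126,112,-95.8)])
```

```text
now [443.6 408.6 110. ] a -122.49 tilt 0.11 t 60.6 F [-0.5 -0.9 -2.1] w 52.9 gf 32.8
-> (624.7, 126, 112, -95.8) delta [141.1, -304.5, -2.0] twist -26.7
```

Emit:
step_arm(commands=[{"delta_pos":[140,-304,-14],"twist":-26.7,"grip":-1},{"delta_pos":[140,-304,-14],"twist":-26.7,"grip":-1},{"delta_pos":[140,-304,-14],"twist":-26.7,"grip":-1},{"delta_pos":[140,-304,-14],"twist":-26.7,"grip":-1},{"delta_pos":[140,-304,-14],"twist":-26.7,"grip":-1},{"delta_pos":[140,-304,-14],"twist":-26.7,"grip":-1},{"delta_pos":[140,-304,-14],"twist":-26.7,"grip":-1},{"delta_pos":[140,-304,-14],"twist":-26.7,"grip":-1}])

```text
t: 61.4
ee_pos: [0.6266, 0.1228, 0.1231]
ee_rot: [2.098, -2.334, -0.0]
wrist_force: [-0.2, 0.8, -2.2]
grip_width: 0.0533
grip_force: 32.9
```

Emit:
step_arm(commands=[{"delta_pos":[0,0,0],"twist":0,"grip":-1},{"delta_pos":[0,0,35],"twist":0,"grip":-1},{"delta_pos":[0,0,60],"twist":0,"grip":-1},{"delta_pos":[0,0,60],"twist":0,"grip":-1},{"delta_pos":[0,0,60],"twist":0,"grip":-1},{"delta_pos":[0,0,60],"twist":0,"grip":-1}])

```text
t: 62.0
ee_pos: [0.6263, 0.1285, 0.0674]
ee_rot: [-2.106, 2.328, -0.002]
wrist_force: [1.0, 0.5, -1.4]
grip_width: 0.0531
grip_force: 32.9
```

Run:
```python
from plan import *
plan([(624.7,127.1,57,-95.8)])
```

```text
now [626.3 128.5  67.4] a -95.71 tilt 0.16 t 62.0 F [ 1.   0.5 -1.4] w 53.1 gf 32.9
-> (624.7, 127.1, 57, -95.8) delta [1.5, 1.5, 10.4] twist 0.1
```

Emit:
step_arm(commands=[{"delta_pos":[1.3,1.2,8],"twist":0.1,"grip":-1},{"delta_pos":[1.3,1.2,8],"twist":0.1,"grip":-1},{"delta_pos":[1.3,1.2,8],"twist":0.1,"grip":-1},{"delta_pos":[1.3,1.2,8],"twist":0.1,"grip":-1}])

```text
t: 62.4
ee_pos: [0.6244, 0.1264, 0.0576]
ee_rot: [-2.104, 2.332, -0.0]
wrist_force: [0.3, -1.0, -1.4]
grip_width: 0.0534
grip_force: 32.8
```

Run:
```python
from plan import *
plan([(624.7,127.1,47,-95.8)])
```

```text
now [624.4 126.4  57.6] a -95.88 tilt 0.02 t 62.4 F [ 0.3 -1.  -1.4] w 53.4 gf 32.8
-> (624.7, 127.1, 47, -95.8) delta [-0.7, -0.3, 10.6] twist -0.1
```

Emit:
step_arm(commands=[{"delta_pos":[-0.6,0,4],"twist":0,"grip":-1},{"delta_pos":[-0.6,0,7],"twist":0,"grip":-1},{"delta_pos":[-0.6,0,10],"twist":0,"grip":-1},{"delta_pos":[-0.6,0,10],"twist":0,"grip":-1},{"delta_pos":[-0.6,0,10],"twist":0,"grip":-1}])

```text
t: 62.9
ee_pos: [0.6242, 0.127, 0.0471]
ee_rot: [2.104, -2.332, 0.0]
wrist_force: [1.2, 0.3, -2.0]
grip_width: 0.0529
grip_force: 32.9
```

Run:
```python
from plan import *
plan([(624.7,127.1,45,-95.8)])
```

```text
now [624.2 127.   47.1] a -95.88 tilt 0.03 t 62.9 F [ 1.2  0.3 -2. ] w 52.9 gf 32.9
-> (624.7, 127.1, 45, -95.8) delta [-0.2, -0.5, 2.1] twist -0.1
```

The block dropped in without contact. Release, then on to the knob.

Emit:
step_arm(commands=[{"delta_pos":[0,0,2.5],"twist":0,"grip":-1},{"delta_pos":[0,0,2.5],"twist":0,"grip":-1},{"delta_pos":[0,0,2.5],"twist":0,"grip":0.9},{"delta_pos":[0,0,2.5],"twist":0,"grip":0.9},{"delta_pos":[0,0,2.5],"twist":0,"grip":0.9},{"delta_pos":[0,0,-40],"twist":0,"grip":0.9},{"delta_pos":[0,0,-84],"twist":0,"grip":0.9},{"delta_pos":[0,0,-84],"twist":0,"grip":0.9}])

```text
t: 63.7
ee_pos: [0.6277, 0.1276, 0.1401]
ee_rot: [-2.098, 2.324, -0.01]
wrist_force: [1.2, 0.0, 0.6]
grip_width: 0.0811
grip_force: 0.0
```

Emit:
step_arm(commands=[{"delta_pos":[-45,0.4,0],"twist":0,"grip":1},{"delta_pos":[-88,0.8,0],"twist":0,"grip":1},{"delta_pos":[-88,0.8,0],"twist":0,"grip":1},{"delta_pos":[-88,0.8,0],"twist":0,"grip":1},{"delta_pos":[-88,0.8,0],"twist":0,"grip":1}])

```text
t: 64.2
ee_pos: [0.6326, 0.2141, 0.1314]
ee_rot: [2.104, -2.333, 0.0]
wrist_force: [-0.3, -0.4, 0.2]
grip_width: 0.0855
grip_force: 0.0
```

Run:
```python
from plan import *
from meas import *
plan([(632.5,214,55,-95.8)])
b=grab("top")[:,:,::-1]; cv2.imwrite("pics/t18.png",b)
for x in blocks(b): print(x)
```

```text
now [632.6 214.1 131.4] a -95.9 tilt 0.02 t 64.2 F [-0.3 -0.4  0.2] w 85.5 gf 0.0
-> (632.5, 214, 55, -95.8) delta [0.1, 0.0, 76.4] twist -0.1
(array([411.4, 121.9]), (410.00006103515625, 125.00001525878906), array([36.7, 39.4]), array([ 0.7719, -0.2121]), np.float64(63.80958953007742))
(array([281.5, 175.2]), (282.0101623535156, 176.35784912109375), array([21.6, 22.1]), array([0.6295, 0.1242]), np.float64(86.83052319518556))
(array([465.6, 193.5]), (464.5, 194.0), array([20., 21.]), array([ 0.5842, -0.3496]), np.float64(0.2983082323870434))
(array([466.3, 221.8]), (465.5, 222.0), array([20., 21.]), array([ 0.5111, -0.3501]), np.float64(0.30896755215469796))
(array([296.9, 242.1]), (298.0, 244.0), array([18., 18.]), array([0.4565, 0.0827]), np.float64(0.317648329583875))
```

Emit:
step_arm(commands=[{"delta_pos":[0,0,45],"twist":0,"grip":1},{"delta_pos":[0,0,76],"twist":0,"grip":1},{"delta_pos":[0,0,76],"twist":0,"grip":1},{"delta_pos":[0,0,76],"twist":0,"grip":-1},{"delta_pos":[0,0,76],"twist":0,"grip":-1},{"delta_pos":[0,0,76],"twist":0,"grip":-1},{"delta_pos":[0,0,76],"twist":0,"grip":-1},{"delta_pos":[0,0,76],"twist":0,"grip":-1}], newtons=25)

```text
t: 65.05
ee_pos: [0.6329, 0.215, 0.057]
ee_rot: [-2.104, 2.331, -0.001]
wrist_force: [-3.3, -0.2, 5.6]
grip_width: 0.0242
grip_force: 24.3
```

Emit:
step_arm(commands=[{"delta_pos":[10,0,0],"twist":0,"grip":-1},{"delta_pos":[25,0,0],"twist":0,"grip":-1},{"delta_pos":[40,0,0],"twist":0,"grip":-1},{"delta_pos":[55,0,0],"twist":0,"grip":-1},{"delta_pos":[70,0,0],"twist":0,"grip":-1},{"delta_pos":[85,0,0],"twist":0,"grip":-1},{"delta_pos":[95,0,0],"twist":0,"grip":-1},{"delta_pos":[102,0,0],"twist":0,"grip":-1}])

```text
t: 65.85
ee_pos: [0.6226, 0.1132, 0.057]
ee_rot: [-2.103, 2.33, -0.001]
wrist_force: [-2.1, 3.4, 5.2]
grip_width: 0.0243
grip_force: 24.5
```

Emit:
step_arm(commands=[{"delta_pos":[4,0,0],"twist":0,"grip":-1},{"delta_pos":[7,0,0],"twist":0,"grip":-1},{"delta_pos":[10,0,0],"twist":0,"grip":-1},{"delta_pos":[10,0,0],"twist":0,"grip":-1},{"delta_pos":[10,0,0],"twist":0,"grip":-1}])

```text
t: 66.35
ee_pos: [0.6218, 0.1055, 0.057]
ee_rot: [-2.103, 2.328, 0.001]
wrist_force: [-2.0, 7.9, 5.2]
grip_width: 0.0243
grip_force: 24.5
```

Emit:
step_arm(commands=[{"delta_pos":[0,0,0],"twist":0,"grip":1},{"delta_pos":[0,0,0],"twist":0,"grip":1},{"delta_pos":[0,0,0],"twist":0,"grip":1},{"delta_pos":[0,0,0],"twist":0,"grip":1},{"delta_pos":[0,0,-50],"twist":0,"grip":1},{"delta_pos":[0,0,-100],"twist":0,"grip":1},{"delta_pos":[0,0,-136],"twist":0,"grip":1},{"delta_pos":[0,0,-136],"twist":0,"grip":1}])

```text
t: 67.15
ee_pos: [0.6235, 0.1032, 0.1989]
ee_rot: [-2.098, 2.326, -0.009]
wrist_force: [0.7, 1.4, -0.1]
grip_width: 0.0851
grip_force: 0.0
```

Emit:
step_arm(commands=[{"delta_pos":[130,82,0],"twist":38.6,"grip":1},{"delta_pos":[130,82,0],"twist":38.6,"grip":1},{"delta_pos":[130,82,0],"twist":38.6,"grip":1},{"delta_pos":[130,82,0],"twist":38.6,"grip":1},{"delta_pos":[130,82,0],"twist":38.6,"grip":1},{"delta_pos":[130,82,0],"twist":38.6,"grip":1}])

```text
t: 67.75
ee_pos: [0.5259, -0.0182, 0.1913]
ee_rot: [-1.213, 2.898, -0.0]
wrist_force: [0.6, -0.0, 0.3]
grip_width: 0.085
grip_force: 0.0
```

Emit:
step_arm(commands=[{"delta_pos":[151,-20,20],"twist":39.1,"grip":1},{"delta_pos":[151,-20,20],"twist":39.1,"grip":1},{"delta_pos":[151,-20,20],"twist":39.1,"grip":1},{"delta_pos":[151,-20,20],"twist":39.1,"grip":1},{"delta_pos":[151,-20,20],"twist":39.1,"grip":1},{"delta_pos":[151,-20,20],"twist":39.1,"grip":1},{"delta_pos":[151,-20,20],"twist":39.1,"grip":1},{"delta_pos":[151,-20,20],"twist":39.1,"grip":1}])

```text
t: 68.55
ee_pos: [0.4348, -0.1391, 0.1711]
ee_rot: [0.181, -3.136, 0.0]
wrist_force: [0.5, 0.8, -0.4]
grip_width: 0.0852
grip_force: 0.0
```

Run:
```python
from plan import *
plan([(435.1,-141.2,39,-173.66)])
```

```text
now [ 434.8 -139.1  171.1] a -173.4 tilt 0.03 t 68.55 F [ 0.5  0.8 -0.4] w 85.2 gf 0.0
-> (435.1, -141.2, 39, -173.66) delta [-0.1, -2.1, 132.1] twist 0.3
```

Emit:
step_arm(commands=[{"delta_pos":[0,-2.2,50],"twist":0.3,"grip":1},{"delta_pos":[0,-2.2,100],"twist":0.3,"grip":1},{"delta_pos":[0,-2.2,134],"twist":0.3,"grip":1},{"delta_pos":[0,-2.2,134],"twist":0.3,"grip":1},{"delta_pos":[0,-2.2,134],"twist":0.3,"grip":-1},{"delta_pos":[0,-2.2,134],"twist":0.3,"grip":-1},{"delta_pos":[0,-2.2,134],"twist":0.3,"grip":-1},{"delta_pos":[0,-2.2,134],"twist":0.3,"grip":-1}], newtons=40)

```text
t: 69.35
ee_pos: [0.4358, -0.1415, 0.0389]
ee_rot: [-0.168, 3.134, -0.0]
wrist_force: [-0.1, 0.4, 0.5]
grip_width: 0.0282
grip_force: 0.0
```

Emit:
step_arm(commands=[{"delta_pos":[0,0,0],"twist":0,"grip":-1},{"delta_pos":[0,0,0],"twist":0,"grip":-1},{"delta_pos":[0,0,0],"twist":0,"grip":-1}], newtons=120)

```text
t: 69.65
ee_pos: [0.4358, -0.1416, 0.039]
ee_rot: [-0.168, 3.135, -0.001]
wrist_force: [-1.0, 1.6, 6.1]
grip_width: 0.0202
grip_force: 118.0
```

Emit:
step_arm(commands=[{"delta_pos":[0,0,-30],"twist":0,"grip":-1},{"delta_pos":[0,0,-70],"twist":0,"grip":-1},{"delta_pos":[0,0,-120],"twist":0,"grip":-1},{"delta_pos":[0,0,-166],"twist":0,"grip":-1},{"delta_pos":[0,0,-166],"twist":0,"grip":-1},{"delta_pos":[0,0,-166],"twist":0,"grip":-1}])

```text
t: 70.25
ee_pos: [0.4349, -0.1412, 0.2034]
ee_rot: [-0.168, 3.136, 0.002]
wrist_force: [-0.3, -0.1, -4.6]
grip_width: 0.0197
grip_force: 118.2
```

Emit:
step_arm(commands=[{"delta_pos":[-32,34,0],"twist":0,"grip":-1},{"delta_pos":[-64,68,0],"twist":0,"grip":-1},{"delta_pos":[-96,102,0],"twist":0,"grip":-1},{"delta_pos":[-128,136,0],"twist":0,"grip":-1},{"delta_pos":[-128,136,0],"twist":0,"grip":-1},{"delta_pos":[-128,136,0],"twist":0,"grip":-1},{"delta_pos":[-128,136,0],"twist":0,"grip":-1},{"delta_pos":[-128,136,0],"twist":0,"grip":-1}])

```text
t: 71.05
ee_pos: [0.547, 0.0065, 0.2029]
ee_rot: [0.166, -3.137, 0.0]
wrist_force: [-0.3, -0.3, -2.7]
grip_width: 0.0202
grip_force: 118.3
```

Run:
```python
from plan import *
plan([(546.4,6.9,202.6,-173.66)])
a=grab("scene")[:,:,::-1]; cv2.imwrite("pics/s19.png",a)
```

```text
now [547.    6.5 202.9] a -173.94 tilt 0.04 t 71.05 F [-0.3 -0.3 -2.7] w 20.2 gf 118.3
-> (546.4, 6.9, 202.6, -173.66) delta [0.6, 0.5, 0.3] twist -0.3
```

Emit:
step_arm(commands=[{"delta_pos":[0,0.5,49],"twist":0,"grip":-1},{"delta_pos":[0,0.5,49],"twist":0,"grip":-1},{"delta_pos":[0,0.5,0],"twist":0,"grip":-1},{"delta_pos":[0,0.5,0],"twist":0,"grip":-1},{"delta_pos":[0,0.5,50],"twist":0,"grip":-1},{"delta_pos":[0,0.5,51],"twist":0,"grip":-1},{"delta_pos":[0,0.5,0],"twist":0,"grip":-1},{"delta_pos":[0,0.5,0],"twist":0,"grip":-1}])

```text
t: 71.9
ee_pos: [0.5499, 0.0067, 0.2126]
ee_rot: [-0.166, 3.126, -0.002]
wrist_force: [0.7, 0.1, -0.7]
grip_width: 0.0201
grip_force: 125.5
```

Emit:
step_arm(commands=[{"delta_pos":[0,0,0],"twist":0,"grip":-1},{"delta_pos":[0,0,0],"twist":0,"grip":-1}])

```text
t: 72.1
ee_pos: [0.5472, 0.0077, 0.2036]
ee_rot: [0.167, -3.136, -0.001]
wrist_force: [-0.6, 0.0, -3.9]
grip_width: 0.0205
grip_force: 125.5
```

Run:
```python
from plan import *
plan([(435.3,-141.3,203,-173.66)])
a=grab("scene")[:,:,::-1];cv2.imwrite("pics/s20.png",a)
for n in("s13","s14","s19","s20"):
    i=cv2.imread(f"pics/{n}.png"); c=cv2.resize(i[262:285,325:360],None,fx=4,fy=4,interpolation=2); h=cv2.cvtColor(c,cv2.COLOR_BGR2HSV)
    br=cv2.inRange(h,(0,80,0),(14,255,160)); ys,xs=np.nonzero(br); print(n,"brown",len(ys),ys.mean(),xs.mean())
```

```text
now [547.2   7.7 203.6] a -173.9 tilt 0.04 t 72.1 F [-0.6  0.  -3.9] w 20.5 gf 125.5
-> (435.3, -141.3, 203, -173.66) delta [127.2, -136.3, 0.6] twist -0.2
s13 brown 2634 64.79802581624905 56.25550493545938
s14 brown 3002 62.23950699533644 56.392405063291136
s19 brown 2459 64.81740544936966 55.71411142740951
s20 brown 2993 62.559973270965585 55.89041095890411
```

Emit:
step_arm(commands=[{"delta_pos":[32,-34,0],"twist":0,"grip":-1},{"delta_pos":[64,-68,0],"twist":0,"grip":-1},{"delta_pos":[96,-102,0],"twist":0,"grip":-1},{"delta_pos":[127,-136,0],"twist":0,"grip":-1},{"delta_pos":[127,-136,0],"twist":0,"grip":-1},{"delta_pos":[127,-136,0],"twist":0,"grip":-1},{"delta_pos":[127,-136,0],"twist":0,"grip":-1},{"delta_pos":[127,-136,0],"twist":0,"grip":-1}])

```text
t: 72.95
ee_pos: [0.4361, -0.1403, 0.2028]
ee_rot: [0.169, -3.136, -0.0]
wrist_force: [0.0, 0.6, -2.9]
grip_width: 0.0202
grip_force: 125.2
```

Run:
```python
from plan import *
plan([(435.3,-141.3,40,-173.66)])
```

```text
now [ 436.1 -140.3  202.8] a -173.81 tilt 0.07 t 72.95 F [ 0.   0.6 -2.9] w 20.2 gf 125.2
-> (435.3, -141.3, 40, -173.66) delta [0.9, -0.9, 162.8] twist -0.2
```

The medallion is down (same signature as the last). I'll lay the mallet back and return to the knob.

Emit:
step_arm(commands=[{"delta_pos":[0.9,-0.8,40],"twist":0,"grip":-1},{"delta_pos":[0.9,-0.8,80],"twist":0,"grip":-1},{"delta_pos":[0.9,-0.8,115],"twist":0,"grip":-1},{"delta_pos":[0.9,-0.8,140],"twist":0,"grip":-1},{"delta_pos":[0.9,-0.8,150],"twist":0,"grip":-1},{"delta_pos":[0.9,-0.8,157],"twist":0,"grip":-1},{"delta_pos":[0.9,-0.8,163],"twist":0,"grip":-1},{"delta_pos":[0.9,-0.8,163],"twist":0,"grip":-1}])

```text
t: 73.75
ee_pos: [0.4362, -0.1418, 0.0415]
ee_rot: [-0.168, 3.134, -0.001]
wrist_force: [-0.3, 1.1, 1.3]
grip_width: 0.0202
grip_force: 125.8
```

Emit:
step_arm(commands=[{"delta_pos":[0,0,0],"twist":0,"grip":1},{"delta_pos":[0,0,0],"twist":0,"grip":1},{"delta_pos":[0,0,0],"twist":0,"grip":1},{"delta_pos":[0,0,0],"twist":0,"grip":1},{"delta_pos":[0,0,-50],"twist":0,"grip":1},{"delta_pos":[0,0,-100],"twist":0,"grip":1},{"delta_pos":[0,0,-150],"twist":0,"grip":1},{"delta_pos":[0,0,-150],"twist":0,"grip":1}], newtons=25)

```text
t: 74.55
ee_pos: [0.4378, -0.1428, 0.1987]
ee_rot: [-0.167, 3.124, -0.004]
wrist_force: [0.5, -0.2, 0.2]
grip_width: 0.0853
grip_force: 0.0
```

Emit:
step_arm(commands=[{"delta_pos":[-104,114,0],"twist":-39.1,"grip":1},{"delta_pos":[-104,114,0],"twist":-39.1,"grip":1},{"delta_pos":[-104,114,0],"twist":-39.1,"grip":1},{"delta_pos":[-104,114,0],"twist":-39.1,"grip":1},{"delta_pos":[-104,114,0],"twist":-39.1,"grip":1},{"delta_pos":[-104,114,0],"twist":-39.1,"grip":1}])

```text
t: 75.15
ee_pos: [0.5264, -0.017, 0.1898]
ee_rot: [1.209, -2.899, 0.0]
wrist_force: [-0.3, 0.1, 0.3]
grip_width: 0.0855
grip_force: 0.0
```

Emit:
step_arm(commands=[{"delta_pos":[-154,20,0],"twist":-38.8,"grip":1},{"delta_pos":[-154,20,0],"twist":-38.8,"grip":1},{"delta_pos":[-154,20,0],"twist":-38.8,"grip":1},{"delta_pos":[-154,20,0],"twist":-38.8,"grip":1},{"delta_pos":[-154,20,0],"twist":-38.8,"grip":1},{"delta_pos":[-154,20,0],"twist":-38.8,"grip":1},{"delta_pos":[-154,20,0],"twist":-38.8,"grip":1},{"delta_pos":[-154,20,0],"twist":-38.8,"grip":1}])

```text
t: 75.95
ee_pos: [0.6205, 0.1055, 0.1907]
ee_rot: [-2.099, 2.337, -0.0]
wrist_force: [0.3, 0.6, -0.1]
grip_width: 0.0856
grip_force: 0.0
```

Run:
```python
from plan import *
a=grab("scene")[:,:,::-1];cv2.imwrite("pics/s21.png",a)
i8=cv2.imread("pics/s8.png"); print("mallet region diff",np.abs(a[255:310,205:300].astype(int)-i8[255:310,205:300]).mean())
plan([(620.7,105,54,-95.8)])
```

```text
mallet region diff 2.540095693779904
now [620.4 105.5 190.7] a -96.12 tilt 0.04 t 76.0 F [ 0.2  0.7 -0.4] w 85.5 gf 0.0
-> (620.7, 105, 54, -95.8) delta [0.5, -0.3, 136.7] twist -0.3
```

Emit:
step_arm(commands=[{"delta_pos":[0.5,-0.5,50],"twist":-0.3,"grip":1},{"delta_pos":[0.5,-0.5,100],"twist":-0.3,"grip":1},{"delta_pos":[0.5,-0.5,136],"twist":-0.3,"grip":1},{"delta_pos":[0.5,-0.5,136],"twist":-0.3,"grip":1},{"delta_pos":[0.5,-0.5,136],"twist":-0.3,"grip":-1},{"delta_pos":[0.5,-0.5,136],"twist":-0.3,"grip":-1},{"delta_pos":[0.5,-0.5,136],"twist":-0.3,"grip":-1},{"delta_pos":[0.5,-0.5,136],"twist":-0.3,"grip":-1}])

```text
t: 76.8
ee_pos: [0.6219, 0.1058, 0.0564]
ee_rot: [-2.107, 2.327, -0.002]
wrist_force: [-0.4, -0.5, -0.4]
grip_width: 0.0282
grip_force: 0.0
```

Emit:
step_arm(commands=[{"delta_pos":[0,0,0],"twist":0,"grip":-1},{"delta_pos":[-10,0,0],"twist":0,"grip":-1},{"delta_pos":[-25,0,0],"twist":0,"grip":-1},{"delta_pos":[-42,0,0],"twist":0,"grip":-1},{"delta_pos":[-59,0,0],"twist":0,"grip":-1},{"delta_pos":[-76,0,0],"twist":0,"grip":-1},{"delta_pos":[-90,0,0],"twist":0,"grip":-1},{"delta_pos":[-102,0,0],"twist":0,"grip":-1}])

```text
t: 77.6
ee_pos: [0.6321, 0.2071, 0.0563]
ee_rot: [-2.108, 2.328, -0.004]
wrist_force: [0.1, -3.4, 6.5]
grip_width: 0.0246
grip_force: 24.4
```

Emit:
step_arm(commands=[{"delta_pos":[-5,0,0],"twist":0,"grip":-1},{"delta_pos":[-10,0,0],"twist":0,"grip":-1},{"delta_pos":[-10,0,0],"twist":0,"grip":-1},{"delta_pos":[-10,0,0],"twist":0,"grip":-1}])

```text
t: 78.0
ee_pos: [0.6329, 0.2153, 0.0562]
ee_rot: [2.108, -2.329, 0.005]
wrist_force: [-0.6, -5.6, 6.7]
grip_width: 0.0246
grip_force: 24.7
```

Emit:
step_arm(commands=[{"delta_pos":[0,0,0],"twist":0,"grip":1},{"delta_pos":[0,0,0],"twist":0,"grip":1},{"delta_pos":[0,0,0],"twist":0,"grip":1},{"delta_pos":[0,0,0],"twist":0,"grip":1},{"delta_pos":[0,0,-40],"twist":0,"grip":1},{"delta_pos":[0,0,-76],"twist":0,"grip":1},{"delta_pos":[0,0,-76],"twist":0,"grip":1},{"delta_pos":[0,0,-76],"twist":0,"grip":1}])

```text
t: 78.8
ee_pos: [0.6324, 0.2174, 0.1315]
ee_rot: [-2.107, 2.327, -0.0]
wrist_force: [0.9, 0.1, -0.9]
grip_width: 0.0852
grip_force: 0.0
```

Run:
```python
from plan import *
from meas import *
plan([(624.7,125.5,130,-95.8)])
b=grab("top")[:,:,::-1]; cv2.imwrite("pics/t22.png",b); a=grab("scene")[:,:,::-1]; cv2.imwrite("pics/s22.png",a)
for x in blocks(b): print(x)
i9=cv2.imread("pics/s9.png"); print("nest diff vs s9",np.abs(a[245:262,352:378].astype(int)-i9[245:262,352:378]).mean())
```

```text
now [632.4 217.4 131.5] a -95.67 tilt 0.14 t 78.8 F [ 0.9  0.1 -0.9] w 85.2 gf 0.0
-> (624.7, 125.5, 130, -95.8) delta [92.2, -1.4, 1.5] twist 0.1
(array([411.4, 122. ]), (409.800048828125, 124.90001678466797), array([36.2, 39.4]), array([ 0.7719, -0.212 ]), np.float64(63.809589759869255))
(array([281.5, 175.4]), (281.9764709472656, 176.3058624267578), array([21.6, 22.1]), array([0.6291, 0.1242]), np.float64(86.52206537075348))
(array([465.6, 193.6]), (465.0, 194.0), array([20., 22.]), array([ 0.584 , -0.3497]), np.float64(0.29830823238710025))
(array([466.5, 221.7]), (465.5, 222.0), array([20., 21.]), array([ 0.5112, -0.3505]), np.float64(0.30896755215469796))
(array([296.9, 242.1]), (298.0, 244.0), array([18., 18.]), array([0.4564, 0.0827]), np.float64(0.317648329583875))
nest diff vs s9 4.664404223227753
```

Emit:
step_arm(commands=[{"delta_pos":[46,-1,0],"twist":0,"grip":1},{"delta_pos":[92,-1.5,0],"twist":0,"grip":1},{"delta_pos":[92,-1.5,0],"twist":0,"grip":1},{"delta_pos":[92,-1.5,0],"twist":0,"grip":1}])

```text
t: 79.3
ee_pos: [0.624, 0.1241, 0.1291]
ee_rot: [2.106, -2.329, -0.001]
wrist_force: [-0.2, 0.6, 0.5]
grip_width: 0.085
grip_force: 0.0
```

Emit:
step_arm(commands=[{"delta_pos":[0,0,40],"twist":0,"grip":1},{"delta_pos":[0,0,75],"twist":0,"grip":1},{"delta_pos":[0,0,88],"twist":0,"grip":1},{"delta_pos":[0,0,88],"twist":0,"grip":1},{"delta_pos":[0,0,88],"twist":0,"grip":-1},{"delta_pos":[0,0,88],"twist":0,"grip":-1},{"delta_pos":[0,0,88],"twist":0,"grip":-1},{"delta_pos":[0,0,88],"twist":0,"grip":-1}], newtons=30)

```text
t: 80.1
ee_pos: [0.6257, 0.1257, 0.0449]
ee_rot: [-2.107, 2.326, -0.002]
wrist_force: [-0.8, 1.3, 6.0]
grip_width: 0.0529
grip_force: 33.0
```

Emit:
step_arm(commands=[{"delta_pos":[0,0,0],"twist":0,"grip":-1},{"delta_pos":[0,0,-30],"twist":0,"grip":-1},{"delta_pos":[0,0,-75],"twist":0,"grip":-1},{"delta_pos":[0,0,-120],"twist":0,"grip":-1},{"delta_pos":[0,0,-154],"twist":0,"grip":-1},{"delta_pos":[0,0,-154],"twist":0,"grip":-1}])

```text
t: 80.7
ee_pos: [0.6266, 0.1254, 0.2037]
ee_rot: [-2.102, 2.322, -0.007]
wrist_force: [-0.5, -0.1, -1.2]
grip_width: 0.0532
grip_force: 33.0
```

Emit:
step_arm(commands=[{"delta_pos":[241,4,0],"twist":41.3,"grip":-1},{"delta_pos":[241,4,0],"twist":41.3,"grip":-1},{"delta_pos":[241,4,0],"twist":41.3,"grip":-1},{"delta_pos":[241,4,0],"twist":41.3,"grip":-1},{"delta_pos":[241,4,0],"twist":41.3,"grip":-1},{"delta_pos":[241,4,0],"twist":41.3,"grip":-1}])

```text
t: 81.3
ee_pos: [0.5953, -0.1187, 0.1957]
ee_rot: [1.139, -2.926, 0.0]
wrist_force: [0.8, 0.3, -1.8]
grip_width: 0.0534
grip_force: 33.0
```

Run:
```python
from plan import *
plan([(440,-355,155,-178.3)])
```

```text
now [ 595.3 -118.7  195.7] a -137.47 tilt 0.08 t 81.3 F [ 0.8  0.3 -1.8] w 53.4 gf 33.0
-> (440, -355, 155, -178.3) delta [274.2, -69.2, 40.7] twist 40.8
```

Emit:
step_arm(commands=[{"delta_pos":[275,-70,40],"twist":40.8,"grip":-1},{"delta_pos":[275,-70,40],"twist":40.8,"grip":-1},{"delta_pos":[275,-70,40],"twist":40.8,"grip":-1},{"delta_pos":[275,-70,40],"twist":40.8,"grip":-1},{"delta_pos":[275,-70,40],"twist":40.8,"grip":-1},{"delta_pos":[275,-70,40],"twist":40.8,"grip":-1},{"delta_pos":[275,-70,40],"twist":40.8,"grip":-1},{"delta_pos":[275,-70,40],"twist":40.8,"grip":-1}])

```text
t: 82.1
ee_pos: [0.4427, -0.3532, 0.1556]
ee_rot: [0.059, -3.14, -0.001]
wrist_force: [0.2, 0.8, -1.0]
grip_width: 0.0532
grip_force: 33.0
```

Emit:
step_arm(commands=[{"delta_pos":[0,0,0],"twist":0,"grip":-1},{"delta_pos":[0,0,0],"twist":0,"grip":-1},{"delta_pos":[0,0,0],"twist":0,"grip":-1}])

```text
t: 82.4
ee_pos: [0.444, -0.3522, 0.1565]
ee_rot: [-0.063, 3.141, -0.0]
wrist_force: [0.7, -0.8, -2.0]
grip_width: 0.0532
grip_force: 33.0
```

Run:
```python
from plan import *
plan([(440,-354.5,22.5,-178.3)])
```

```text
now [ 444.  -352.2  156.5] a -177.69 tilt 0.02 t 82.4 F [ 0.7 -0.8 -2. ] w 53.2 gf 33.0
-> (440, -354.5, 22.5, -178.3) delta [4.1, -2.1, 134.0] twist 0.6
```

Emit:
step_arm(commands=[{"delta_pos":[4,-2,50],"twist":0.6,"grip":-1},{"delta_pos":[4,-2,95],"twist":0.6,"grip":-1},{"delta_pos":[4,-2,120],"twist":0.6,"grip":-1},{"delta_pos":[4,-2,128],"twist":0.6,"grip":-1},{"delta_pos":[4,-2,133],"twist":0.6,"grip":-1},{"delta_pos":[4,-2,134],"twist":0.6,"grip":-1},{"delta_pos":[4,-2,134],"twist":0.6,"grip":-1}])

```text
t: 83.1
ee_pos: [0.4405, -0.3557, 0.0242]
ee_rot: [-0.045, 3.139, -0.002]
wrist_force: [-0.3, -0.1, -2.6]
grip_width: 0.0529
grip_force: 33.0
```

Emit:
step_arm(commands=[{"delta_pos":[0,0,0],"twist":0,"grip":0.9},{"delta_pos":[0,0,0],"twist":0,"grip":0.9},{"delta_pos":[0,0,0],"twist":0,"grip":0.9},{"delta_pos":[0,0,-40],"twist":0,"grip":0.9},{"delta_pos":[0,0,-80],"twist":0,"grip":1},{"delta_pos":[0,0,-130],"twist":0,"grip":1},{"delta_pos":[0,0,-170],"twist":0,"grip":1},{"delta_pos":[0,0,-170],"twist":0,"grip":1}])

```text
t: 83.9
ee_pos: [0.4414, -0.357, 0.2006]
ee_rot: [-0.044, 3.131, -0.011]
wrist_force: [-0.1, 0.6, 1.4]
grip_width: 0.0854
grip_force: 0.0
```

Emit:
step_arm(commands=[{"delta_pos":[0,100,0],"twist":0,"grip":1},{"delta_pos":[0,100,0],"twist":0,"grip":1},{"delta_pos":[0,100,0],"twist":0,"grip":1},{"delta_pos":[0,100,0],"twist":0,"grip":1},{"delta_pos":[0,100,0],"twist":0,"grip":1}])

```text
t: 84.4
ee_pos: [0.4366, -0.2557, 0.1925]
ee_rot: [-0.044, 3.141, -0.001]
wrist_force: [-0.7, -0.7, -1.1]
grip_width: 0.0856
grip_force: 0.0
```

Run:
```python
from plan import *
from meas import *
plan([])
b=grab("top")[:,:,::-1]; cv2.imwrite("pics/t23.png",b); a=grab("scene")[:,:,::-1]; cv2.imwrite("pics/s23.png",a)
for x in blocks(b): print(x)
q=lambda i,u,v,w,h,f:cv2.resize(i[v:v+h,u:u+w],None,fx=f,fy=f,interpolation=2)
cv2.imwrite("pics/v23.png",q(a,145,225,160,170,3.5))
```

```text
now [ 436.6 -255.7  192.5] a -178.39 tilt 0.03 t 84.4 F [-0.7 -0.7 -1.1] w 85.6 gf 0.0
(array([411.3, 121.9]), (411.0, 123.0), array([34., 36.]), array([ 0.7722, -0.2119]), np.float64(0.2680733870931391))
(array([465.5, 193.6]), (464.5, 193.0), array([18., 21.]), array([ 0.5839, -0.3494]), np.float64(0.2983082323870434))
(array([296.9, 242.1]), (298.0, 244.0), array([18., 18.]), array([0.4566, 0.0826]), np.float64(0.317648329583875))
```

View pics/v23.png

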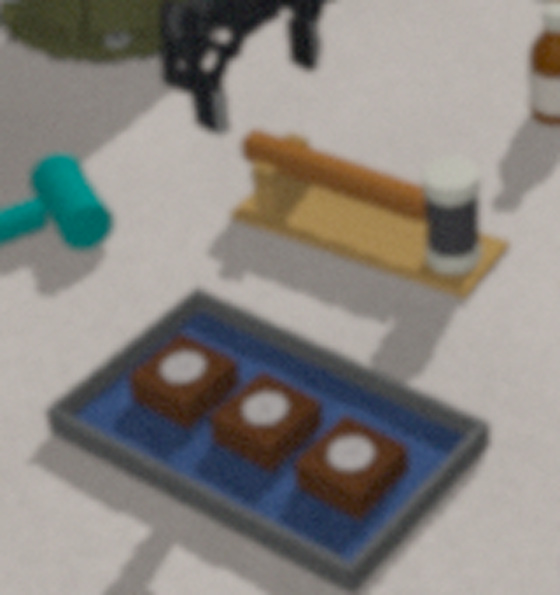

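The picture shows three flush, flat paperweights in the tray at crop (183,370), (266,412) and (351,457). The mallet is level on its rest, with its head at (452,215). The gripper touches nothing, so I'm handing in.

```bash
python3 -c "
from rig import bot
print(bot.finish_job())"
```

```text
the job is handed in; nothing more can be done
None
```

I pressed the medallions of all three paperweights home and set the blocks flat in the tray, medallion up, with the mallet back on its rest; the job is handed in at about 84 s, and the hand-in returned no verdict.

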